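# Kit one camera set into the nested tray

## Robot

A 7-joint arm with a two-finger parallel gripper is mounted at the origin on the work surface. World frame = base frame: x ahead of the robot, y to its left, z up, the work surface at z = 0. Lengths are in m, angles in rad, forces in N, time in s.
With the tool pointing down it reaches from about 0.4 to 0.85 m from the base axis. Payload 10.4 kg.
Tool frame: the origin (TCP) lies on the centre line of the jaws, within the pads' length; the fingertips stand 22 mm ahead of it and the grasp point (between the pads) lies 3 mm ahead of it; z points along the fingers, y is the direction in which the jaws open and shut (so a half turn about z gives the same grasp; the last joint's range is limited). The gripper opens to 85 mm and grips with 20 to 120 N. Pads are 22 mm wide; open, the fingers measure 114 mm over their backs; the gripper's body (76 mm by 85 mm) begins 54 mm behind the grasp point. The pads swing forward as they close: fully open they stand 13 mm farther back than shut.
Start: joints at [1.304, 0.332, -0.065, 1.46, 0.022, 1.35, -0.088], TCP at [0.151, -0.607, 0.253] pointing down, gripper open.
Joint ranges: [-2.6, 2.6], [-0.5, 2.12], [-1.47, 1.34], [0.16, 2.42], [-1.27, 4.41], [0.06, 2.06], [-2.6, 2.6]. Speed limits (rad/s): [2.22, 2.22, 2.79, 2.79, 3.14, 3.14, 3.14].

## Interface

Orientations are given as a unit quaternion [x, y, z, w].
In Python, from workcell import manip gives the robot as it stands. The module is installed in compiled form; this text tells all that it offers.
- The arm moves only by the shell command python3 -m crank 'ROWS' [FORCE]. ROWS is JSON, a list of rows, each a list of 3 entries, a list of its own where there are three numbers: the opening, from -1 (shut) to 1 (fully open), then the shift along the tool's x, y, z normalised to -1 to 1, where 1 is 80 mm, then the turn, a rotation vector about the tool's x, y, z normalised to -1 to 1, where 1 is pi/4 rad. In form: [[jaw, [tx, ty, tz], [ax, ay, az]], ...]. A call has exactly 5 rows; each row shifts and turns the commanded pose from where the row before left it, along the tool's axes as they then stand; what a row does not reach is not made up. A row lasts 1/10 s, in which the tool goes at most 50 mm and 8.59 degrees, less where a joint would pass 70% of its speed; a pose out of reach is approached as far as the arm can. A call with a number of a shift or a turn outside -1 to 1 is refused whole. A call with a gripper value outside its range is refused whole. The fingers move at their own pace and stop on an object; FORCE is the grip in N (left out, the last holds). Time passes only in rows, so rows that do not move let the fingers close, or fill a call up. It gives the time, the measured TCP pose, the force and the opening at its end, in the units of the state.
- manip.get_obs(): the state, without advancing time (a new reading comes with each control period).
- manip.camera(name): name is "scene" or "side" or "wrist"; returns the picture (480x640x3 uint8, blue, green, red); there is no depth.
- manip.camera_info(name): a dict with "K" (3x3 intrinsics, pixels), "camera_from_world" (4x4, takes a point from world to camera coordinates); the wrist camera has in their place "mount" (4x4, takes a point from camera to tool coordinates, whose origin is the TCP and whose axes are the flange's). Camera axes: x right, y down, z forward; pixel columns grow to the right and rows downward; lengths in m; the calibration is good to about 2 mm. A picture is of the moment at which its call begins: read the wrist's pose just before it. camera_info takes no time and is no camera call.
- manip.hand_in(): hands the job in, once; it reports no verdict.
The state is a dict: "clock": time; "joint_pos": joint angles; "joint_velocities": joint speeds; "tau": joint torques, N m; "position": TCP position; "ee_rot": TCP orientation; "ft_force": force on the tool from outside, world axes, zero at the start; "torque": the same for the moment, N m; "grip_width": opening from 0.0 (shut) to 1.0 (fully open).
Only numpy, scipy, OpenCV 4.12 (cv2) and the standard library are available. Lean on these libraries where they do the work, as an engineer would, in place of code of your own. Each camera call takes 0.05 s, during which the arm holds its last target.

## Task

Pack one camera set into the kit tray: put the bullet camera, the L-shaped bracket, the round junction box and the plug-in power adapter each into the nest whose pocket is shaped for it, standing as it stands on the bench and resting flat on the pocket floor. Set each part down gently, do not drop it. The U-shaped bracket and the square junction box belong to another set: leave them where they stand.

Things in the scene. Friction and masses are not known exactly. Their poses are not given: they have to be found in the camera images.
- camera_mid (a point): Bullet camera: white round barrel (40 mm diameter, flat sun visor on top, black front with lens) on a small foot; overall 104 long, 42 wide, 56 mm high, 0.3 kg. Point: mid-length, 28 mm above its underside. x along the barrel to the lens, z up. Barrel axis 34 mm above the underside: grip across it. Grip at least 28 mm above the underside: fingertips then clear the nest's top.
- l_bracket_mid (a point): L bracket, dark steel: base 72 (x) by 40 (y) mm, ONE upright end wall 46 mm high at -x; two side walls, 46 mm high from x = -36 to -14, then sloping down to 9 mm at +x; 0.2 kg. Point: mid-base, 23 mm above the underside. z up. Grip across the side walls (40 mm, along y), 15 mm from the point towards the upright. Grip at least 28 mm above the underside: fingertips then clear the nest's top.
- round_box_mid (a point): Round white junction box, 56 mm diameter, 44 mm high, lid with four screws on top, 0.12 kg. Point: on its axis, 22 mm above its underside. z up. Grip at least 28 mm above the underside: fingertips then clear the nest's top.
- adapter_mid (a point): Plug-in power adapter: black block 50 by 50 by 40 mm high (top 6 mm only 44 by 44), standing on its back, two flat brass blades standing 16 mm above it; 0.15 kg. Point: centre of the block, 20 mm above its underside. x, y along its sides, z up. Grip across two sides, 28 to 32 mm above the underside: fingertips then clear the nest's top.
- u_bracket_mid (a point): U bracket of the same dark steel, a look-alike to be left: base plate 84 (x) by 40 (y) mm with an upright wall 46 mm high at EACH end and no side walls. Point: mid-base, 23 mm above its underside. z up.
- square_box_mid (a point): Square white junction box, a look-alike to be left: 54 by 54 mm, 44 mm high, lid with four screws. Point: on its axis, 22 mm above its underside. z up.
- nest_camera: Grey nest 130 (x) by 98 (y) by 10 mm, one of four lying 2 by 2 in the black kit tray (tray rim and nest tops level, 12 mm above the bench; centres 133 mm apart along x, 100 along y; which lies where varies). Longest pocket: rectangle 118 (x) by 58 (y) mm, for the camera, either way round. Pocket 7 mm deep with a dark floor. Origin: centre of its underside; pocket floor 3 mm, top 10 mm above it. z up. Fixed.
- nest_bracket: Grey nest 130 (x) by 98 (y) by 10 mm, one of four lying 2 by 2 in the black kit tray (tray rim and nest tops level, 12 mm above the bench; centres 133 mm apart along x, 100 along y; which lies where varies). Shorter rectangular pocket, 86 (x) by 54 (y) mm, for the L bracket, length along x, either way round. Pocket 7 mm deep with a dark floor. Origin: centre of its underside; pocket floor 3 mm, top 10 mm above it. z up. Fixed.
- nest_round: Grey nest 130 (x) by 98 (y) by 10 mm, one of four lying 2 by 2 in the black kit tray (tray rim and nest tops level, 12 mm above the bench; centres 133 mm apart along x, 100 along y; which lies where varies). Round pocket, 70 mm diameter, for the round junction box. Pocket 7 mm deep with a dark floor. Origin: centre of its underside; pocket floor 3 mm, top 10 mm above it. z up. Fixed.
- nest_adapter: Grey nest 130 (x) by 98 (y) by 10 mm, one of four lying 2 by 2 in the black kit tray (tray rim and nest tops level, 12 mm above the bench; centres 133 mm apart along x, 100 along y; which lies where varies). Square pocket, 64 by 64 mm, for the power adapter. Pocket 7 mm deep with a dark floor. Origin: centre of its underside; pocket floor 3 mm, top 10 mm above it. z up. Fixed.
Not all that is in view belongs to the job. What is shaped like the nest_round but yellow is not meant.

How it is judged:
By the outcome, as a careful person would: the job done as asked, in the order asked, and still so for the second after the job is handed in, with the robot touching nothing.
It also fails if it takes over 144 s, if anything falls off the work surface, if the arm or the gripper's body presses on something with over 40 N, if the wrist force passes 120 N, or if a joint passes its speed limit or range.

## Working session

There is one attempt and no reset: what is moved stays moved. The work goes in short steps, Python scripts to look and compute and a shell command to move; the robot and the scene stay as the last step left them, time stands still between calls to the robot, and variables do not carry over. Pictures are saved under pics/ and viewed, and the job is handed in when it is done.

```bash
mkdir -p pics; ls; python3 - <<'E'
from workcell import manip
import cv2
print(manip.get_obs())
for n in("scene","side","wrist"):
    im=manip.camera(n); cv2.imwrite(f"pics/{n}0.png",im); print(n,manip.camera_info(n))
E
```

```text
pics
{'clock': 0.0, 'joint_pos': array([ 1.30444323,  0.33286942, -0.0647143 ,  1.46094982,  0.02159022,
        1.34988528, -0.08846918]), 'joint_velocities': array([ 0.00112591, -0.00052353,  0.00021794,  0.00063317,  0.00020491,
        0.00075127, -0.00170607]), 'tau': array([-7.65205550e-04, -6.25437284e+01,  4.87198296e-02, -3.91613603e+01,
        1.60932995e-02,  9.95495589e-03,  1.62323641e-05]), 'position': array([ 0.15076593, -0.60618855,  0.25251341]), 'ee_rot': array([ 9.92578142e-01,  1.21606460e-01, -1.11604919e-04, -6.99520446e-04]), 'ft_force': array([-0.33207961,  0.49126069, -0.60648043]), 'torque': array([ 0.02210099, -0.01489314, -0.02916757]), 'grip_width': 0.9991438168052604}
scene {'K': array([[606.79624621,   0.        , 333.41213078],
       [  0.        , 606.79624621, 236.23944849],
       [  0.        ,   0.        ,   1.        ]]), 'camera_from_world': array([[ 0.02194503,  0.99956051, -0.01992988, -0.02168061],
       [ 0.5930332 , -0.02906355, -0.8046533 , -0.21338038],
       [-0.8048789 ,  0.00583906, -0.59341037,  1.6784419 ],
       [ 0.        , 
[... 292 characters left out ...]
     [-0.12926723,  0.66957108, -0.73141271,  0.09026397],
       [ 0.11857318, -0.7218717 , -0.68179297,  1.43146421],
       [ 0.        ,  0.        ,  0.        ,  1.        ]])}
wrist {'K': array([[331.48808027,   0.        , 313.70121789],
       [  0.        , 331.48808027, 238.39015261],
       [  0.        ,   0.        ,   1.        ]]), 'mount': array([[-3.30699980e-05, -9.51339620e-01, -3.08144327e-01,
         7.97144548e-02],
       [ 9.99999871e-01, -1.87508050e-04,  4.71577215e-04,
        -1.43586525e-04],
       [-5.06409631e-04, -3.08144272e-01,  9.51339504e-01,
        -1.20635889e-01],
       [ 0.00000000e+00,  0.00000000e+00,  0.00000000e+00,
         1.00000000e+00]])}
```

View pics/scene0.png

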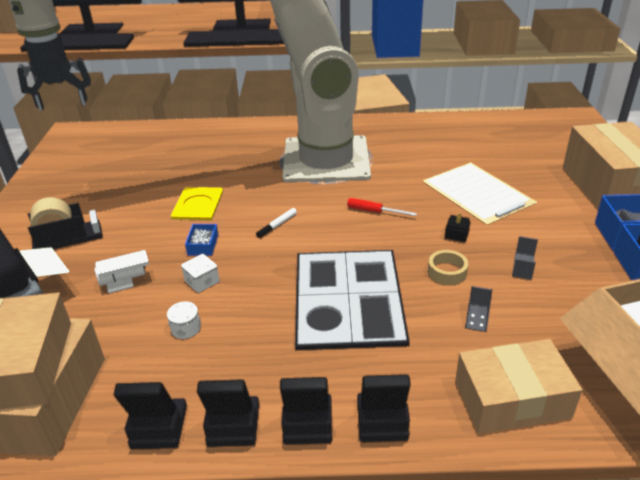

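View pics/side0.png

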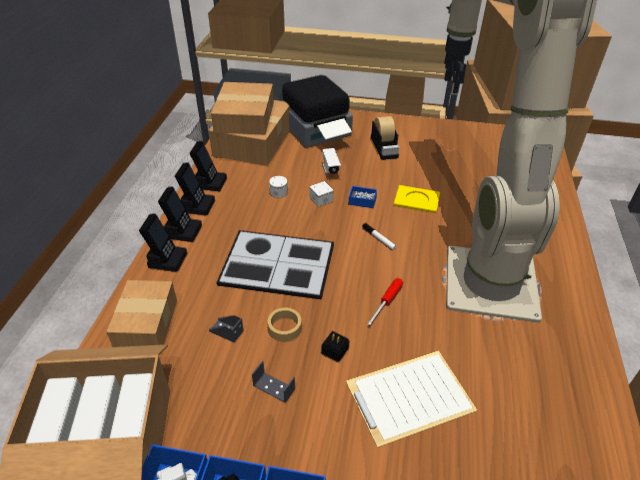

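View pics/wrist0.png

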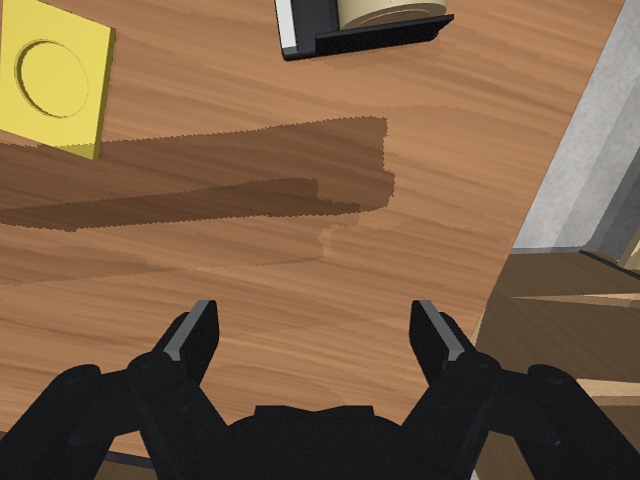

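The wide views show the camera at scene px (122,270), square box at (201,272), round box at (184,320), adapter at (458,228), two brackets at (525,258) and (479,309), and the tray at (350,298). Next I'll enlarge the ones that could be confused.

```bash
cat > h.py <<'E'
import numpy as np,cv2
from workcell import manip
from scipy.spatial.transform import Rotation as R
def ray(name,px,z,pose=None):
    ci=manip.camera_info(name);K=ci["K"]
    if name=="wrist":
        M=ci["mount"];T=np.eye(4);T[:3,:3]=R.from_quat(pose[1]).as_matrix();T[:3,3]=pose[0];W=T@M
    else: W=np.linalg.inv(ci["camera_from_world"])
    d=W[:3,:3]@np.linalg.inv(K)@np.array([px[0],px[1],1.]);o=W[:3,3]
    return o+d*(z-o[2])/d[2]
def crop(src,dst,x0,y0,x1,y1,s):
    im=cv2.imread(src)[y0:y1,x0:x1];cv2.imwrite(dst,cv2.resize(im,None,fx=s,fy=s,interpolation=cv2.INTER_CUBIC))
E
python3 - <<'E'
from h import *
a=[cv2.imread("pics/scene0.png")[200:340,420:560],cv2.imread("pics/side0.png")[300:400,200:360]]
cv2.imwrite("pics/c1.png",np.vstack([cv2.resize(a[0],(400,400),interpolation=2)]+[]))
crop("pics/scene0.png","pics/c1.png",420,200,560,340,4)
crop("pics/side0.png","pics/c2.png",200,300,360,410,5)
crop("pics/scene0.png","pics/c3.png",80,240,240,350,5)
crop("pics/scene0.png","pics/c4.png",285,240,415,350,6)
E
```

```text
(no output)
```

View pics/c1.png

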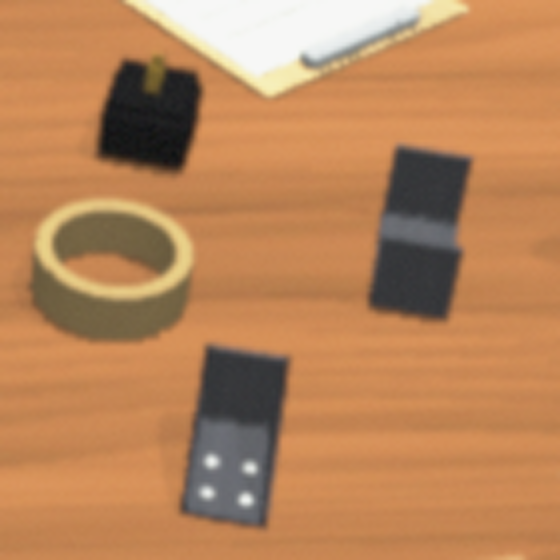

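View pics/c2.png

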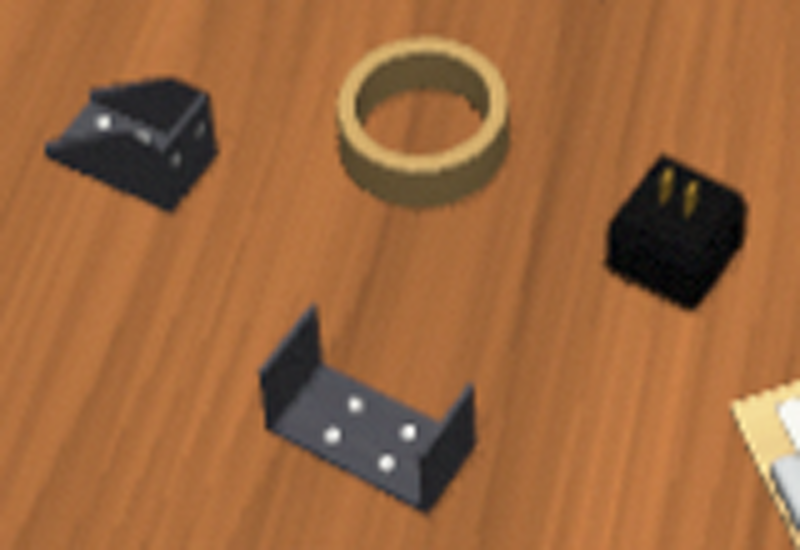

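View pics/c3.png

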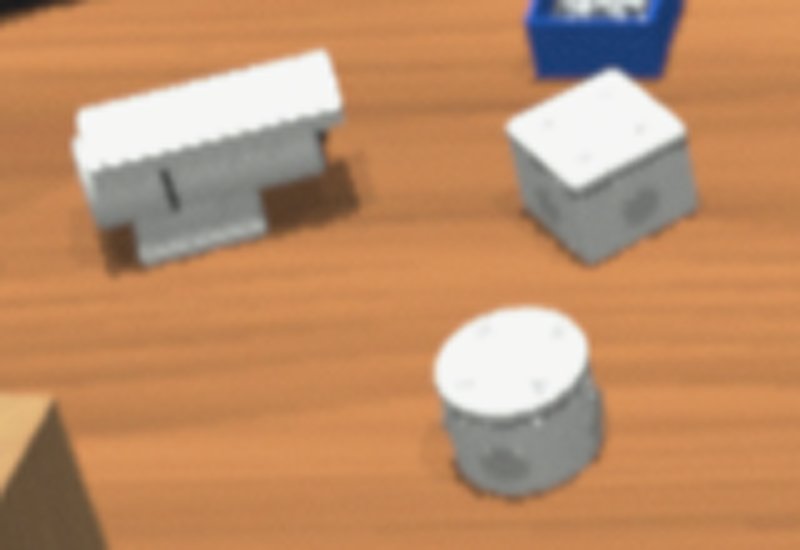

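View pics/c4.png

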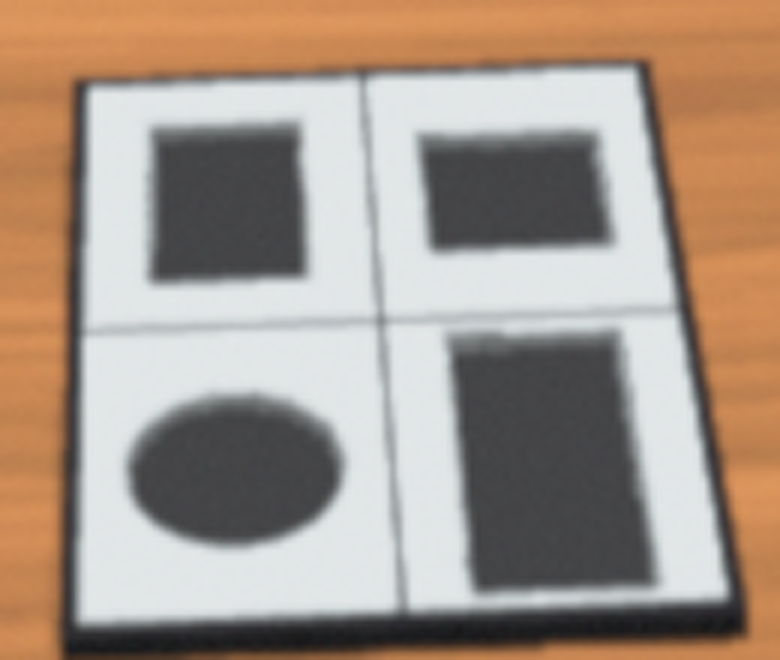

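Pocket layout: the upper-left is a shorter rectangle (bracket), the upper-right is square (adapter), the lower-left is round, and the lower-right is the long one (camera). The L bracket is at scene (479,309) / side (227,327): it has one upright and sloped side walls. The one at scene (525,258) / side (273,383) has two end walls, so it's the U bracket. The round box is at (184,320) and the square one at (201,272). The yellow plate stays out of it.

```bash
python3 - <<'E'
from h import *
crop("pics/side0.png","pics/c5.png",260,140,350,215,8)
crop("pics/side0.png","pics/c6.png",210,225,340,300,6)
def S(l,o,s,z,n="scene"):
    for k,p in l.items(): print(n,k,np.round(ray(n,(o[0]+(p[0]+.5)/s-.5,o[1]+(p[1]+.5)/s-.5),z)[:3],4))
S(dict(tl=(78,112),tr=(325,50),br=(343,108),bl=(92,165)),(80,240),5,.056)
S(dict(roundL=(435,365),roundR=(588,350),rt=(525,308),rb=(500,417)),(80,240),5,.044)
S(dict(sqL=(507,128),sqT=(613,68),sqR=(686,130),sqB=(580,190)),(80,240),5,.044)
S(dict(cross=(382,320),btl=(150,128),btr=(300,124),bbl=(148,283),bbr=(306,277),atl=(417,135),atr=(597,131),abl=(432,250),abr=(612,244),ctl=(446,337),ctr=(620,331),cbl=(474,591),cbr=(656,585),rl=(127,470),rr=(343,465),rtop=(236,393),rbot=(236,547)),(285,240),6,.012)
S(dict(wtl=(208,346),wtr=(288,358)),(420,200),4,.046)
S(dict(bl=(182,514),br=(264,526)),(420,200),4,.004)
S(dict(b1=(98,157),b2=(180,171)),(420,200),4,.0)
S(dict(t1=(122,62),t2=(201,74),t3=(188,130),t4=(108,114)),(420,200),4,.036)
S(dict(t1=(665,153),t2=(745,190),t3=(690,247),t4=(610,208)),(200,300),5,.036,"side")
S(dict(b1=(605,265),b2=(692,310),b3=(740,246)),(200,300),5,.0,"side")
S(dict(w1=(208,95),w2=(165,146)),(200,300),5,.046,"side")
S(dict(w1=(217,152),w2=(172,213),tip=(46,150)),(200,300),5,.0,"side")
E
```

```text
scene tl [ 0.5012 -0.4748  0.056 ]
scene tr [ 0.4642 -0.3825  0.056 ]
scene br [ 0.5037 -0.3662  0.056 ]
scene bl [ 0.5357 -0.4591  0.056 ]
scene roundL [ 0.6448 -0.3028  0.044 ]
scene roundR [ 0.6391 -0.2467  0.044 ]
scene rt [ 0.6147 -0.2745  0.044 ]
scene rb [ 0.6734 -0.2734  0.044 ]
scene sqL [ 0.5049 -0.3012  0.044 ]
scene sqT [ 0.4667 -0.2635  0.044 ]
scene sqR [ 0.5096 -0.2272  0.044 ]
scene sqB [ 0.5458 -0.2647  0.044 ]
scene cross [0.5691 0.0391 0.012 ]
scene btl [ 0.4632 -0.0392  0.012 ]
scene btr [0.4634 0.0143 0.012 ]
scene bbl [ 0.5469 -0.0391  0.012 ]
scene bbr [0.5463 0.0143 0.012 ]
scene atl [0.4716 0.0556 0.012 ]
scene atr [0.4723 0.1195 0.012 ]
scene abl [0.5342 0.0576 0.012 ]
scene abr [0.5339 0.1191 0.012 ]
scene ctl [0.5785 0.0599 0.012 ]
scene ctr [0.5781 0.1177 0.012 ]
scene cbl [0.6941 0.0621 0.012 ]
scene cbr [0.6939 0.1178 0.012 ]
scene rl [ 0.6368 -0.0449  0.012 ]
scene rr [0.6375 0.0239 0.012 ]
scene rtop [ 0.6026 -0.0099  0.012 ]
scene rbot [ 0.6724 -0.0105  0.012 ]
scene wtl [0.5982 0.2764 0.046 ]
scene wtr [0.6085 0.3127 0.046 ]
scene bl [0.6686 0.2545 0.004 ]
scene br [0.678 0.291 0.004]
scene b1 [0.3828 0.2637 0.    ]
scene b2 [0.398  0.3071 0.    ]
scene t1 [0.3412 0.2812 0.036 ]
scene t2 [0.3554 0.3235 0.036 ]
scene t3 [0.4084 0.3056 0.036 ]
scene t4 [0.3913 0.2646 0.036 ]
side t1 [0.3784 0.2637 0.036 ]
side t2 [0.3387 0.278  0.036 ]
side t3 [0.3586 0.3143 0.036 ]
side t4 [0.3979 0.2996 0.036 ]
side b1 [0.3988 0.3052 0.    ]
side b2 [0.3552 0.3225 0.    ]
side b3 [0.3387 0.283  0.    ]
side w1 [0.5934 0.2775 0.046 ]
side w2 [0.6043 0.3103 0.046 ]
side w1 [0.594  0.2748 0.    ]
side w2 [0.6046 0.3137 0.    ]
side tip [0.6749 0.2888 0.    ]
```

View pics/c5.png

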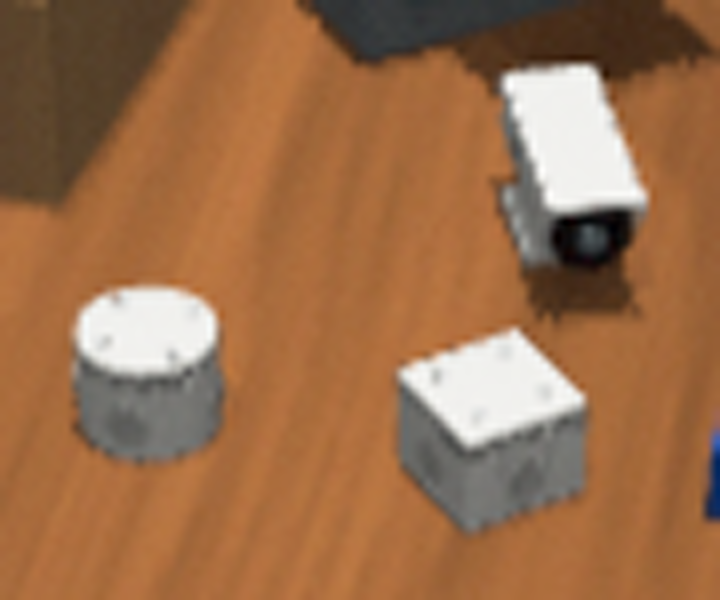

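View pics/c6.png

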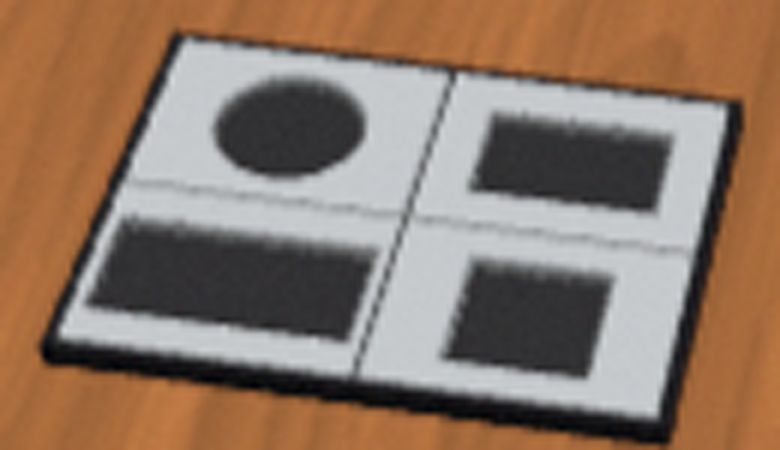

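Now a planner that only prints numbers. Then I'll move above the camera.

```bash
cat >> h.py <<'E'
def plan(x,y,z,yawdeg,n,show=True):
    o=manip.get_obs();p=np.array(o["position"]);Rc=R.from_quat(o["ee_rot"])
    X=Rc.as_matrix()[:,0];yaw=np.degrees(np.arctan2(X[1],X[0]))
    g=np.radians(yawdeg);Rt=R.from_matrix(np.array([[np.cos(g),np.sin(g),0],[np.sin(g),-np.cos(g),0],[0,0,-1]]).T.T)
    rv=(Rc.inv()*Rt).as_rotvec();d=(np.array([x,y,z])-p)/n
    print("now",np.round(p,4),"yaw %.2f"%yaw,"tilt",np.round(np.degrees(rv[:2]),2),"dyaw %.2f"%((yawdeg-yaw+180)%360-180),"w %.3f"%o["grip_width"],"F",np.round(o["ft_force"],1),"t %.2f"%o["clock"],"j7 %.2f"%o["joint_pos"][6])
    print("step %.1f mm, %.2f deg"%(1000*np.linalg.norm(d),np.degrees(np.linalg.norm(rv)/n)))
    for i in range(n):
        Ri=Rc*R.from_rotvec(rv*i/n);print(i,np.round(Ri.inv().apply(d)/.08,3),np.round(rv/n/(np.pi/4),3))
E
python3 - <<'E'
from h import *
def S(l,o,s,z,n="scene"):
    for k,p in l.items(): print(n,k,np.round(ray(n,(o[0]+(p[0]+.5)/s-.5,o[1]+(p[1]+.5)/s-.5),z)[:3],4))
S(dict(tl=(502,73),tr=(595,63),br=(647,190),bl=(548,213)),(260,140),8,.056,"side")
S(dict(l=(74,332),r=(219,332),t=(147,287),b=(147,377)),(260,140),8,.044,"side")
S(dict(cross=(402,216),ctl=(120,222),ctr=(375,248),cbl=(88,308),cbr=(346,342),btl=(490,115),btr=(672,133),bbl=(470,190),bbr=(655,214),atl=(470,262),atr=(612,275),abl=(443,360),abr=(590,378),rl=(214,128),rr=(366,128),rt=(292,77),rb=(286,178)),(210,225),6,.012,"side")
plan(.501,-.421,.20,111.8,15)
E
```

```text
side tl [ 0.5325 -0.4594  0.056 ]
side tr [ 0.4961 -0.4744  0.056 ]
side br [ 0.4608 -0.387   0.056 ]
side bl [ 0.4968 -0.3635  0.056 ]
side l [ 0.6654 -0.2661  0.044 ]
side r [ 0.6106 -0.2769  0.044 ]
side t [ 0.6448 -0.3004  0.044 ]
side b [ 0.631  -0.2434  0.044 ]
side cross [0.5679 0.0392 0.012 ]
side ctl [0.6909 0.0667 0.012 ]
side ctr [0.5749 0.0612 0.012 ]
side cbl [0.6885 0.1208 0.012 ]
side cbr [0.5732 0.1194 0.012 ]
side btl [ 0.5437 -0.0339  0.012 ]
side btr [ 0.4585 -0.0378  0.012 ]
side bbl [0.5417 0.0169 0.012 ]
side bbr [0.4565 0.0164 0.012 ]
side atl [0.5315 0.0618 0.012 ]
side atr [0.4681 0.0579 0.012 ]
side abl [0.5297 0.1219 0.012 ]
side abr [0.4656 0.1204 0.012 ]
side rl [ 0.6669 -0.001   0.012 ]
side rr [ 0.598  -0.0143  0.012 ]
side rt [ 0.6408 -0.042   0.012 ]
side rb [0.6255 0.0251 0.012 ]
now [ 0.1508 -0.6063  0.2527] yaw 13.97 tilt [-0.04 -0.05] dyaw 97.83 w 1.002 F [-0.6 -0.6 -0.2] t 0.15 j7 -0.09
step 26.6 mm, 6.52 deg
0 [ 0.32  -0.079  0.044] [-0.    -0.    -0.145]
1 [ 0.327 -0.042  0.044] [-0.    -0.    -0.145]
2 [ 0.33  -0.005  0.044] [-0.    -0.    -0.145]
3 [0.329 0.033 0.044] [-0.    -0.    -0.145]
4 [0.323 0.07  0.044] [-0.    -0.    -0.145]
5 [0.313 0.106 0.044] [-0.    -0.    -0.145]
6 [0.299 0.141 0.044] [-0.    -0.    -0.145]
7 [0.281 0.174 0.044] [-0.    -0.    -0.145]
8 [0.259 0.204 0.044] [-0.    -0.    -0.145]
9 [0.234 0.233 0.044] [-0.    -0.    -0.145]
10 [0.206 0.258 0.044] [-0.    -0.    -0.145]
11 [0.176 0.279 0.044] [-0.    -0.    -0.145]
12 [0.143 0.298 0.044] [-0.    -0.    -0.145]
13 [0.108 0.312 0.044] [-0.    -0.    -0.145]
14 [0.072 0.322 0.044] [-0.    -0.    -0.145]
```

```bash
python3 -m crank '[[1,[0.32,-0.08,0.04],[0,0,-0.145]],[1,[0.33,-0.04,0.04],[0,0,-0.145]],[1,[0.33,0,0.04],[0,0,-0.145]],[1,[0.33,0.03,0.04],[0,0,-0.145]],[1,[0.32,0.07,0.04],[0,0,-0.145]]]' 40
python3 -m crank '[[1,[0.31,0.11,0.04],[0,0,-0.145]],[1,[0.3,0.14,0.04],[0,0,-0.145]],[1,[0.28,0.17,0.04],[0,0,-0.145]],[1,[0.26,0.2,0.04],[0,0,-0.145]],[1,[0.23,0.23,0.04],[0,0,-0.145]]]'
python3 -m crank '[[1,[0.2,0.26,0.04],[0,0,-0.145]],[1,[0.18,0.28,0.04],[0,0,-0.145]],[1,[0.14,0.3,0.04],[0,0,-0.145]],[1,[0.1,0.31,0.04],[0,0,-0.145]],[1,[0,0,0],[0,0,-0.145]]]'
python3 - <<'E'
from h import *
plan(.499,-.421,.20,111.8,2)
cv2.imwrite("pics/w1.png",manip.camera("wrist"))
E
```

```text
clock: 0.65
position: [0.2687, -0.5444, 0.237]
ee_rot: [0.918, 0.398, -0.0, -0.0]
ft_force: [0.2, -0.3, -0.9]
grip_width: 1.0
clock: 1.15
position: [0.3846, -0.4829, 0.221]
ee_rot: [0.769, 0.639, -0.0, -0.0]
ft_force: [-0.9, 0.7, -0.3]
grip_width: 0.996
clock: 1.65
position: [0.4808, -0.4316, 0.2076]
ee_rot: [0.556, 0.831, 0.001, -0.0]
ft_force: [-0.8, 0.1, 0.5]
grip_width: 1.003
now [ 0.4808 -0.4316  0.2076] yaw 112.43 tilt [ 0.1  -0.12] dyaw -0.63 w 1.003 F [-0.8  0.1  0.5] t 1.65 j7 0.92
step 11.2 mm, 0.32 deg
0 [0.018 0.13  0.048] [ 0.001 -0.001  0.007]
1 [0.018 0.13  0.048] [ 0.001 -0.001  0.007]
```

View pics/w1.png

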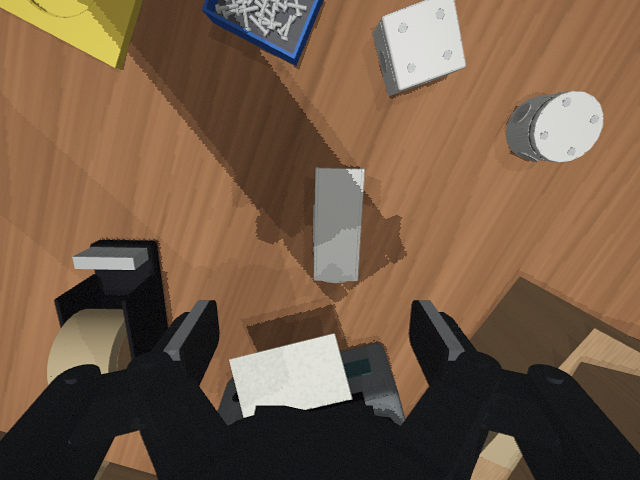

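The camera's visor is at wrist px (316,168), (364,168), (358,282), (315,280), lined up with the tool. The round and square boxes are at upper right. Computing the fix from these.

```bash
python3 - <<'E'
from h import *
o=manip.get_obs();P=(o["position"],o["ee_rot"])
c=[ray("wrist",p,.056,P) for p in[(316,168),(364,168),(358,282),(315,280)]]
print(np.round(c,4),np.mean(c,0))
c=np.array(c);d=(c[0]+c[1]-c[2]-c[3])/2;print(np.linalg.norm(d),np.degrees(np.arctan2(d[1],d[0])))
print("round",[np.round(ray("wrist",p,.044,P),4) for p in[(528,127),(603,121),(566,92),(566,162)]])
print("sq",np.round(ray("wrist",(424,44),.044,P),4))
E
```

```text
[[ 0.462  -0.3855  0.056 ]
 [ 0.4978 -0.3705  0.056 ]
 [ 0.5362 -0.4642  0.056 ]
 [ 0.4996 -0.4773  0.056 ]] [ 0.49889693 -0.4243714   0.056     ]
0.1002018486643734 112.30485066913772
round [array([ 0.609 , -0.2898,  0.044 ]), array([ 0.6625, -0.2624,  0.044 ]), array([ 0.6218, -0.256 ,  0.044 ]), array([ 0.6544, -0.301 ,  0.044 ])]
sq [ 0.5022 -0.2698  0.044 ]
```

```bash
python3 -m crank '[[1,[0.04,0.13,0.05],[0,0,0.005]],[1,[0.04,0.13,0.1],[0,0,0]],[1,[0,0,0.5],[0,0,0]],[1,[0,0,0.5],[0,0,0]],[1,[0,0,0.5],[0,0,0]]]'
python3 - <<'E'
from h import *
plan(.499,-.4225,.036,112.2,2)
E
```

```text
clock: 2.2
position: [0.4946, -0.421, 0.0748]
ee_rot: [0.563, 0.826, -0.0, 0.0]
ft_force: [-0.2, -0.5, -0.7]
grip_width: 1.005
now [ 0.4946 -0.421   0.0748] yaw 111.48 tilt [0.01 0.02] dyaw 0.72 w 1.005 F [-0.2 -0.5 -0.7] t 2.20 j7 0.83
step 19.5 mm, 0.36 deg
0 [-0.019  0.022  0.242] [ 0.     0.    -0.008]
1 [-0.019  0.022  0.242] [ 0.     0.    -0.008]
```

```bash
python3 -m crank '[[1,[-0.02,0.02,0.24],[0,0,-0.008]],[1,[-0.02,0.02,0.24],[0,0,-0.008]],[-1,[0,0,0],[0,0,0]],[-1,[0,0,0],[0,0,0]],[-1,[0,0,0],[0,0,0]]]' 50
python3 -m crank '[[-1,[0,0,0],[0,0,0]],[-1,[0,0,0],[0,0,0]],[-1,[0,0,0],[0,0,0]],[-1,[0,0,0],[0,0,0]],[-1,[0,0,0],[0,0,0]]]'
python3 - <<'E'
from h import *
plan(.499,-.4225,.036,112.2,1)
for n in("scene","side"): cv2.imwrite(f"pics/{n}1.png",manip.camera(n))
crop("pics/side1.png","pics/c7.png",270,110,390,200,6)
E
```

```text
clock: 2.7
position: [0.4996, -0.424, 0.0401]
ee_rot: [0.557, 0.831, -0.0, 0.001]
ft_force: [-0.2, -0.0, 0.2]
grip_width: 0.516
clock: 3.2
position: [0.4995, -0.424, 0.0402]
ee_rot: [0.557, 0.831, -0.0, 0.002]
ft_force: [-0.4, 0.3, 7.0]
grip_width: 0.455
now [ 0.4995 -0.424   0.0402] yaw 112.33 tilt [0.08 0.16] dyaw -0.13 w 0.455 F [-0.4  0.3  7. ] t 3.20 j7 0.83
step 4.5 mm, 0.22 deg
0 [0.02  0.001 0.052] [0.002 0.004 0.003]
```

View pics/c7.png

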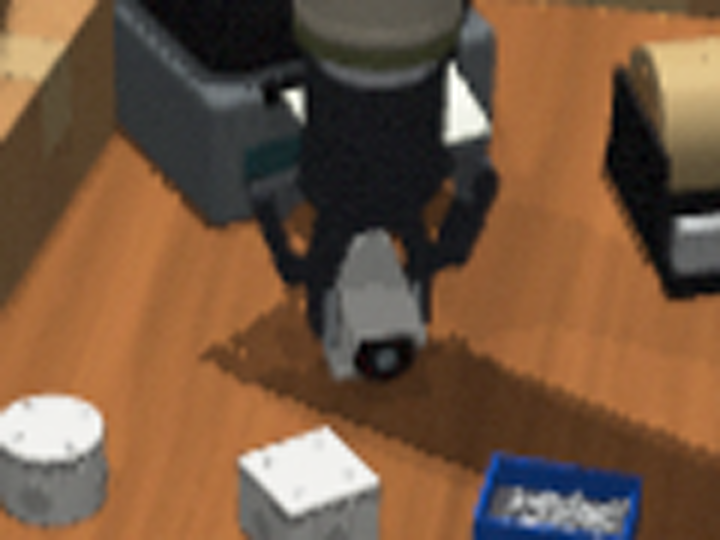

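```bash
python3 -m crank '[[-1,[0,0,-0.1],[0,0,0]],[-1,[0,0,-0.3],[0,0,0]],[-1,[0,0,-0.5],[0,0,0]],[-1,[0,0,-0.5],[0,0,0]],[-1,[0,0,-0.3],[0,0,0]]]'
python3 - <<'E'
from h import *
plan(.634,.0905,.18,180.9,15)
E
```

```text
clock: 3.8
position: [0.4992, -0.4237, 0.1782]
ee_rot: [0.557, 0.831, -0.0, 0.002]
ft_force: [0.5, -0.1, -2.7]
grip_width: 0.46
now [ 0.4992 -0.4237  0.1782] yaw 112.34 tilt [-0.03  0.23] dyaw 68.56 w 0.460 F [ 0.5 -0.1 -2.7] t 3.80 j7 0.88
step 35.4 mm, 4.57 deg
0 [ 0.354  0.267 -0.002] [-0.     0.    -0.102]
1 [ 0.331  0.294 -0.002] [-0.     0.    -0.102]
2 [ 0.307  0.32  -0.002] [-0.     0.    -0.102]
3 [ 0.28   0.343 -0.002] [-0.     0.    -0.102]
4 [ 0.252  0.364 -0.002] [-0.     0.    -0.102]
5 [ 0.222  0.383 -0.002] [-0.     0.    -0.102]
6 [ 0.191  0.4   -0.002] [-0.     0.    -0.102]
7 [ 0.159  0.414 -0.002] [-0.     0.    -0.102]
8 [ 0.125  0.425 -0.002] [-0.     0.    -0.102]
9 [ 0.091  0.434 -0.002] [-0.     0.    -0.102]
10 [ 0.056  0.439 -0.002] [-0.     0.    -0.102]
11 [ 0.021  0.443 -0.001] [-0.     0.    -0.102]
12 [-0.014  0.443 -0.001] [-0.     0.    -0.102]
13 [-0.05   0.44  -0.001] [-0.     0.    -0.102]
14 [-0.085  0.435 -0.001] [-0.     0.    -0.102]
```

```bash
python3 -m crank '[[-1,[0.2,0.15,0],[0,0,-0.1]],[-1,[0.33,0.28,0],[0,0,-0.1]],[-1,[0.33,0.3,0],[0,0,-0.1]],[-1,[0.3,0.34,0],[0,0,-0.1]],[-1,[0.27,0.36,0],[0,0,-0.1]]]'
python3 -m crank '[[-1,[0.25,0.38,0],[0,0,-0.1]],[-1,[0.21,0.4,0],[0,0,-0.1]],[-1,[0.18,0.41,0],[0,0,-0.1]],[-1,[0.15,0.42,0],[0,0,-0.1]],[-1,[0.11,0.43,0],[0,0,-0.1]]]'
python3 -m crank '[[-1,[0.07,0.44,0],[0,0,-0.1]],[-1,[0.03,0.44,0],[0,0,-0.1]],[-1,[0,0.44,0],[0,0,-0.1]],[-1,[-0.04,0.35,0],[0,0,-0.1]],[-1,[-0.05,0.2,0],[0,0,-0.1]]]'
python3 - <<'E'
from h import *
plan(.634,.0905,.18,180.9,5)
cv2.imwrite("pics/w2.png",manip.camera("wrist"))
E
```

```text
clock: 4.3
position: [0.5342, -0.2634, 0.1747]
ee_rot: [0.383, 0.924, -0.0, 0.0]
ft_force: [0.3, 0.3, -2.6]
grip_width: 0.459
clock: 4.8
position: [0.5728, -0.0882, 0.1747]
ee_rot: [0.195, 0.981, -0.0, 0.0]
ft_force: [-0.5, -0.2, -2.7]
grip_width: 0.464
clock: 5.3
position: [0.6111, 0.0593, 0.1747]
ee_rot: [-0.002, 1.0, 0.0, 0.0]
ft_force: [0.1, 0.5, -1.7]
grip_width: 0.462
now [0.6111 0.0593 0.1747] yaw -179.82 tilt [0.03 0.02] dyaw 0.72 w 0.462 F [ 0.1  0.5 -1.7] t 5.30 j7 1.14
step 7.8 mm, 0.14 deg
0 [-0.058  0.078 -0.013] [ 0.     0.    -0.003]
1 [-0.058  0.078 -0.013] [ 0.     0.    -0.003]
2 [-0.058  0.077 -0.013] [ 0.     0.    -0.003]
3 [-0.058  0.077 -0.013] [ 0.     0.    -0.003]
4 [-0.058  0.077 -0.013] [ 0.     0.    -0.003]
```

View pics/w2.png

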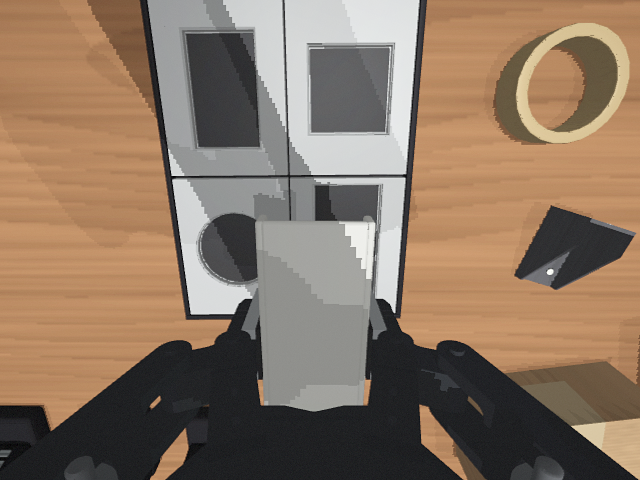

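```bash
python3 - <<'E'
from h import *
o=manip.get_obs();P=(o["position"],o["ee_rot"])
def q(n,pts,z):
    c=np.array([ray("wrist",p,z,P) for p in pts]);print(n,np.round(c[:,:2],4).tolist(),np.round(c.mean(0),4))
q("br",[(182,29),(255,29),(260,148),(195,148)],.012)
q("ad",[(307,43),(395,43),(391,135),(308,135)],.012)
q("cross",[(289,177)],.012)
q("camtop",[(316,184),(382,184)],.012)
q("roundleft",[(199,248)],.012)
q("tray",[(173,178),(407,176)],.012)
q("cam held front",[(258,221),(374,220)],.0402*0+o["position"][2]+.0155)
q("cam held rear",[(263,404),(364,404)],o["position"][2]+.0155)
E
```

```text
br [[0.4618, -0.0377], [0.4612, 0.0166], [0.5469, 0.0169], [0.5474, -0.0367]] [ 0.5043 -0.0102  0.012 ]
ad [[0.47, 0.0554], [0.4693, 0.1218], [0.5356, 0.1242], [0.5363, 0.0565]] [0.5028 0.0895 0.012 ]
cross [[0.5704, 0.0405]] [0.5704 0.0405 0.012 ]
camtop [[0.5761, 0.0635], [0.5756, 0.1198]] [0.5758 0.0917 0.012 ]
roundleft [[0.6351, -0.0419]] [ 0.6351 -0.0419  0.012 ]
tray [[0.5722, -0.0578], [0.5686, 0.1405]] [0.5704 0.0413 0.012 ]
cam held front [[0.561, 0.0429], [0.5603, 0.0809]] [0.5607 0.0619 0.1902]
cam held rear [[0.6364, 0.0417], [0.6361, 0.0819]] [0.6362 0.0618 0.1902]
```

```bash
python3 -m crank '[[-1,[-0.1,0.13,0],[0,0,-0.015]],[-1,[-0.1,0.13,0],[0,0,0]],[-1,[-0.1,0.13,0],[0,0,0]],[-1,[0,0,0.2],[0,0,0]],[-1,[0,0,0.4],[0,0,0]]]'
python3 -m crank '[[-1,[0,0,0.4],[0,0,0]],[-1,[0,0,0.3],[0,0,0]],[-1,[0,0,0],[0,0,0]],[-1,[0,0,0],[0,0,0]],[-1,[0,0,0],[0,0,0]]]'
python3 - <<'E'
from h import *
plan(.635,.0905,.047,180.9,3)
E
```

```text
clock: 5.85
position: [0.6365, 0.0883, 0.1268]
ee_rot: [-0.004, 1.0, 0.0, 0.002]
ft_force: [0.7, -0.3, -2.5]
grip_width: 0.464
clock: 6.35
position: [0.6359, 0.0878, 0.0715]
ee_rot: [-0.004, 1.0, 0.0, 0.001]
ft_force: [0.2, -0.0, -2.0]
grip_width: 0.458
now [0.6359 0.0878 0.0715] yaw -179.50 tilt [0.02 0.12] dyaw 0.40 w 0.458 F [ 0.2 -0.  -2. ] t 6.35 j7 1.05
step 8.2 mm, 0.14 deg
0 [0.004 0.011 0.102] [ 0.     0.001 -0.003]
1 [0.004 0.011 0.102] [ 0.     0.001 -0.003]
2 [0.004 0.011 0.102] [ 0.     0.001 -0.003]
```

```bash
python3 -m crank '[[-1,[0.01,0.015,0.1],[0,0,-0.01]],[-1,[0.01,0.015,0.07],[0,0,0]],[-1,[0,0,0],[0,0,0]],[-1,[0,0,0],[0,0,0]],[-1,[0,0,0],[0,0,0]]]'
python3 - <<'E'
from h import *
plan(.635,.0905,.047,180.9,3)
cv2.imwrite("pics/w3.png",manip.camera("wrist"))
cv2.imwrite("pics/scene2.png",manip.camera("scene"))
cv2.imwrite("pics/side2.png",manip.camera("side"))
crop("pics/scene2.png","pics/c8.png",285,240,415,350,6)
crop("pics/side2.png","pics/c9.png",200,215,340,305,5)
E
```

```text
clock: 6.85
position: [0.6336, 0.0901, 0.0567]
ee_rot: [-0.008, 1.0, -0.0, 0.0]
ft_force: [-0.7, -0.6, -1.6]
grip_width: 0.46
now [0.6336 0.0901 0.0567] yaw -179.04 tilt [-0.    0.02] dyaw -0.06 w 0.460 F [-0.7 -0.6 -1.6] t 6.85 j7 1.04
step 3.3 mm, 0.02 deg
0 [-0.006  0.002  0.04 ] [-0.  0.  0.]
1 [-0.006  0.002  0.04 ] [-0.  0.  0.]
2 [-0.006  0.002  0.04 ] [-0.  0.  0.]
```

View pics/c8.png

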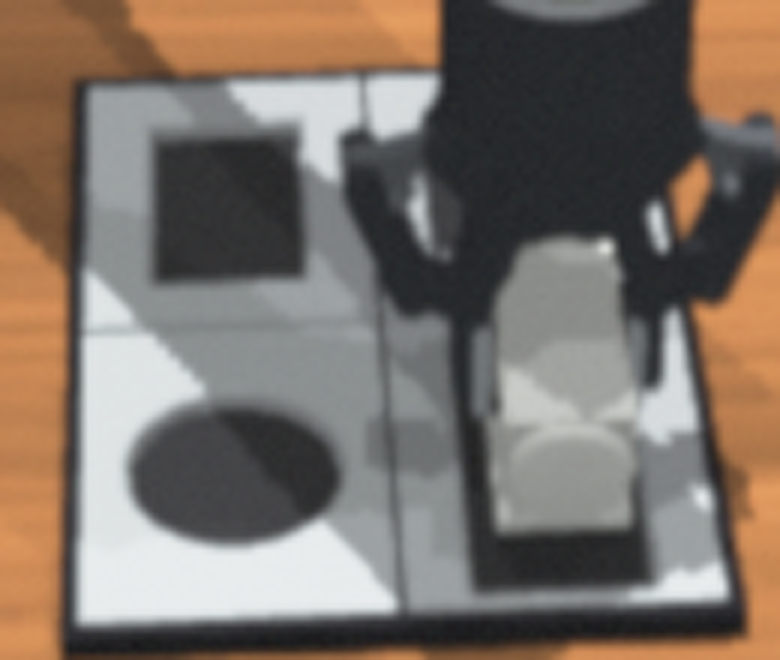

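View pics/c9.png

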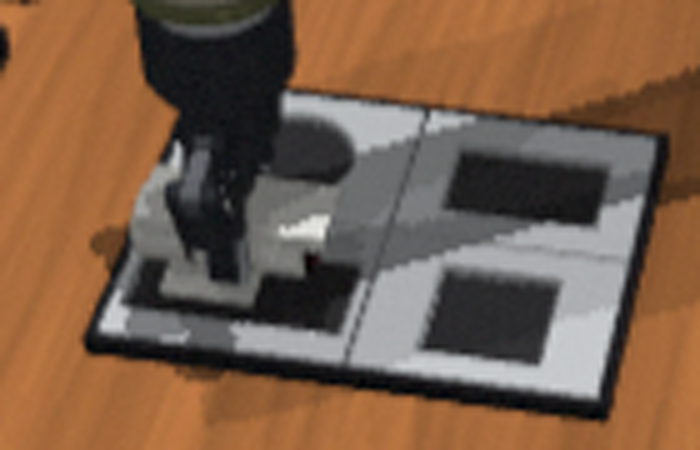

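The foot is over the long pocket with clearance all around. Lowering the last centimetre slowly and watching the force.

```bash
python3 -m crank '[[-1,[0,0,0.04],[0,0,0]],[-1,[0,0,0.03],[0,0,0]],[-1,[0,0,0.02],[0,0,0]],[-1,[0,0,0],[0,0,0]],[-1,[0,0,0],[0,0,0]]]'
python3 -m crank '[[-1,[0,0,0.01],[0,0,0]],[-1,[0,0,0.01],[0,0,0]],[-1,[0,0,0],[0,0,0]],[-1,[0,0,0],[0,0,0]],[-1,[0,0,0],[0,0,0]]]'
```

```text
clock: 7.5
position: [0.6334, 0.0901, 0.0492]
ee_rot: [-0.008, 1.0, -0.0, -0.0]
ft_force: [-0.5, -0.8, -2.9]
grip_width: 0.463
clock: 8.0
position: [0.6335, 0.09, 0.0477]
ee_rot: [-0.008, 1.0, -0.0, 0.0]
ft_force: [0.0, -0.0, -2.4]
grip_width: 0.458
```

```bash
python3 -m crank '[[-1,[0,0,0.01],[0,0,0]],[-1,[0,0,0.01],[0,0,0]],[-1,[0,0,0],[0,0,0]],[-1,[0,0,0],[0,0,0]],[-1,[0,0,0],[0,0,0]]]'
python3 -m crank '[[-1,[0,0,0.01],[0,0,0]],[-1,[0,0,0.005],[0,0,0]],[-1,[0,0,0],[0,0,0]],[-1,[0,0,0],[0,0,0]],[-1,[0,0,0],[0,0,0]]]'
```

```text
clock: 8.5
position: [0.6335, 0.09, 0.0461]
ee_rot: [-0.008, 1.0, -0.0, 0.0]
ft_force: [0.9, -0.1, -3.0]
grip_width: 0.461
clock: 9.0
position: [0.6335, 0.0901, 0.0452]
ee_rot: [-0.008, 1.0, -0.0, 0.0]
ft_force: [-3.6, -0.1, 3.8]
grip_width: 0.458
```

Contact is at z 0.0452, as predicted. Releasing.

```bash
python3 -m crank '[[0.15,[0,0,0],[0,0,0]],[0.3,[0,0,0],[0,0,0]],[0.5,[0,0,0],[0,0,0]],[0.5,[0,0,0],[0,0,0]],[0.5,[0,0,0],[0,0,0]]]'
python3 -m crank '[[0.5,[0,0,-0.1],[0,0,0]],[0.7,[0,0,-0.3],[0,0,0]],[0.7,[0,0,-0.5],[0,0,0]],[1,[0,0,-0.5],[0,0,0]],[1,[0,0,-0.4],[0,0,0]]]'
python3 - <<'E'
from h import *
plan(.636,.284,.20,164,8)
cv2.imwrite("pics/w4.png",manip.camera("wrist"))
E
```

```text
clock: 9.5
position: [0.6335, 0.09, 0.0448]
ee_rot: [-0.008, 1.0, -0.0, 0.0]
ft_force: [-0.4, 0.6, 0.2]
grip_width: 0.75
clock: 10.0
position: [0.6338, 0.0904, 0.1921]
ee_rot: [-0.009, 1.0, 0.0, 0.001]
ft_force: [0.1, 0.3, 0.5]
grip_width: 0.997
now [0.6338 0.0904 0.1921] yaw -179.02 tilt [0.04 0.12] dyaw -16.98 w 0.997 F [0.1 0.3 0.5] t 10.00 j7 1.11
step 24.2 mm, 2.12 deg
0 [-0.009  0.302 -0.012] [0.    0.    0.047]
1 [ 0.002  0.302 -0.012] [0.    0.    0.047]
2 [ 0.014  0.302 -0.012] [0.    0.    0.047]
3 [ 0.025  0.301 -0.012] [0.    0.    0.047]
4 [ 0.036  0.3   -0.012] [0.    0.    0.047]
5 [ 0.047  0.299 -0.012] [0.    0.    0.047]
6 [ 0.058  0.297 -0.012] [0.    0.    0.047]
7 [ 0.069  0.294 -0.012] [0.    0.    0.047]
```

View pics/w4.png

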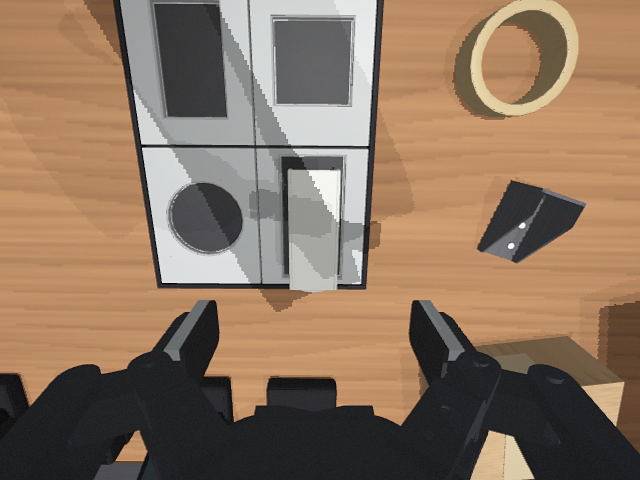

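The camera sits in its pocket. On to the L bracket.

```bash
python3 -m crank '[[1,[0,0.3,0],[0,0,0.047]],[1,[0,0.3,0],[0,0,0.047]],[1,[0.01,0.3,0],[0,0,0.047]],[1,[0.03,0.3,0],[0,0,0.047]],[1,[0.04,0.3,0],[0,0,0.047]]]'
python3 -m crank '[[1,[0.05,0.3,0],[0,0,0.047]],[1,[0.06,0.3,0],[0,0,0.047]],[1,[0.07,0.3,0],[0,0,0.047]],[1,[0,0,0],[0,0,0]],[1,[0,0,0],[0,0,0]]]'
python3 - <<'E'
from h import *
plan(.622,.288,.20,164,8)
cv2.imwrite("pics/w5.png",manip.camera("wrist"))
crop("pics/w5.png","pics/c10.png",220,100,420,350,3)
E
```

```text
clock: 10.55
position: [0.6339, 0.2114, 0.1893]
ee_rot: [0.085, 0.996, 0.0, 0.0]
ft_force: [0.5, 0.5, -0.4]
grip_width: 0.999
clock: 11.05
position: [0.6342, 0.2843, 0.189]
ee_rot: [0.138, 0.99, -0.0, 0.0]
ft_force: [0.9, 0.5, -0.2]
grip_width: 0.997
now [0.6342 0.2843 0.189 ] yaw 164.14 tilt [-0.  0.] dyaw -0.14 w 0.997 F [ 0.9  0.5 -0.2] t 11.05 j7 0.55
step 2.1 mm, 0.02 deg
0 [ 0.02   0.    -0.017] [-0.  0.  0.]
1 [ 0.02   0.    -0.017] [-0.  0.  0.]
2 [ 0.02   0.    -0.017] [-0.  0.  0.]
3 [ 0.02   0.    -0.017] [-0.  0.  0.]
4 [ 0.02   0.    -0.017] [-0.  0.  0.]
5 [ 0.02   0.    -0.017] [-0.  0.  0.]
6 [ 0.02   0.    -0.017] [-0.  0.  0.]
7 [ 0.02   0.    -0.017] [-0.  0.  0.]
```

View pics/w5.png

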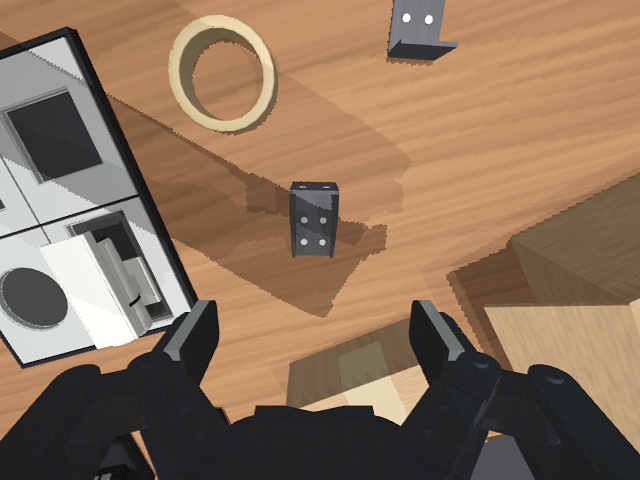

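```bash
python3 - <<'E'
from h import *
crop("pics/w5.png","pics/c10.png",250,160,400,280,5)
print(ray("scene",(457,350),.1),ray("scene",(545,342),.1),ray("side",(176,285),.1),ray("side",(120,283),.1),ray("side",(166,345),0))
E
```

```text
[0.81124853 0.20297856 0.1       ] [0.79976911 0.34709496 0.1       ] [0.75473017 0.25024677 0.1       ] [0.88574679 0.26874327 0.1       ] [0.75809185 0.35084244 0.        ]
```

View pics/c10.png

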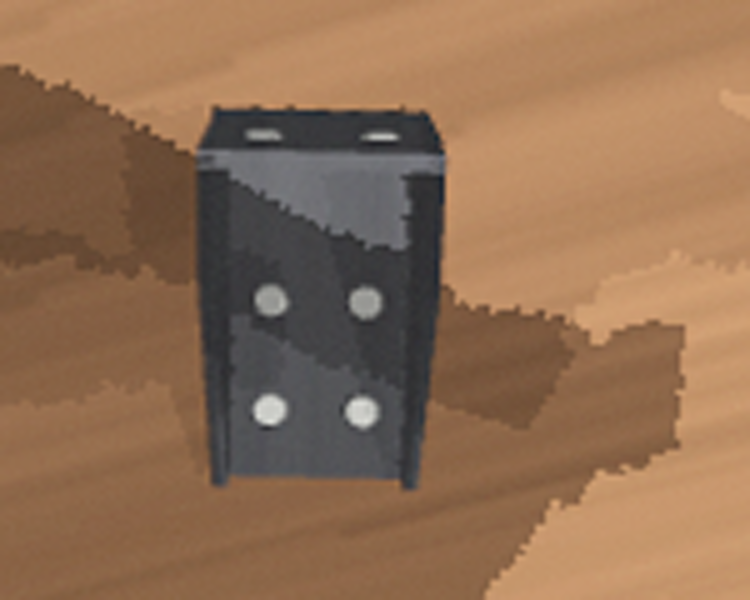

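```bash
python3 - <<'E'
from h import *
o=manip.get_obs();P=(o["position"],o["ee_rot"])
f=lambda p,z: ray("wrist",(250+(p[0]+.5)/5-.5,160+(p[1]+.5)/5-.5),z,P)[:2]
wt=[f((198,152),.046),f((444,153),.046)];wb=[f((213,108),0),f((428,111),0)];fr=[f((212,486),.009),f((416,488),.009)]
for n,a in(("wt",wt),("wb",wb),("fr",fr)):
    d=a[1]-a[0];print(n,np.round(a,4).tolist(),np.round(np.mean(a,0),4),"len %.4f yaw %.2f"%(np.hypot(*d),np.degrees(np.arctan2(d[1],d[0]))-90))
m=(np.mean(wt,0)+np.mean(wb,0))/2;v=np.mean(fr,0)-m;print(np.hypot(*v),np.degrees(np.arctan2(v[1],v[0])))
c=(m+np.mean(fr,0))/2;print("mid",c,"grip",c-15e-3*v/np.hypot(*v))
E
```

```text
wt [[0.5971, 0.2738], [0.6081, 0.3116]] [0.6026 0.2927] len 0.0393 yaw -16.18
wb [[0.5967, 0.2735], [0.6082, 0.3118]] [0.6025 0.2926] len 0.0400 yaw -16.74
fr [[0.6654, 0.2527], [0.6767, 0.2907]] [0.6711 0.2717] len 0.0396 yaw -16.54
0.07167891395820584 -17.002973147123676
mid [0.63680128 0.28218384] grip [0.62245693 0.28657016]
```

```bash
python3 - <<'E'
from h import *
plan(.6225,.2867,.034,163.4,4)
E
```

```text
now [0.6347 0.2831 0.189 ] yaw 164.05 tilt [-0.03  0.02] dyaw -0.65 w 1.001 F [-0.  -0.4  0.1] t 11.10 j7 0.55
step 38.9 mm, 0.16 deg
0 [0.04  0.    0.484] [-0.     0.     0.004]
1 [0.04  0.    0.484] [-0.     0.     0.004]
2 [0.04  0.    0.484] [-0.     0.     0.004]
3 [ 0.04  -0.     0.484] [-0.     0.     0.004]
```

```bash
python3 -m crank '[[1,[0.08,0,0.3],[0,0,0.01]],[1,[0.08,0,0.5],[0,0,0]],[1,[0,0,0.5],[0,0,0]],[1,[0,0,0.4],[0,0,0]],[1,[0,0,0.1],[0,0,0]]]'
python3 - <<'E'
from h import *
plan(.6225,.2867,.034,163.4,3)
E
```

```text
clock: 11.6
position: [0.621, 0.2844, 0.041]
ee_rot: [0.143, 0.99, -0.002, -0.002]
ft_force: [-1.0, -0.9, 0.1]
grip_width: 1.003
now [0.621  0.2844 0.041 ] yaw 163.52 tilt [-0.26 -0.2 ] dyaw -0.12 w 1.003 F [-1.  -0.9  0.1] t 11.60 j7 0.46
step 2.5 mm, 0.12 deg
0 [-0.004  0.011  0.029] [-0.002 -0.002  0.001]
1 [-0.004  0.011  0.029] [-0.002 -0.002  0.001]
2 [-0.004  0.011  0.029] [-0.002 -0.002  0.001]
```

```bash
python3 -m crank '[[1,[-0.01,0.03,0.06],[0,0,0]],[1,[0,0,0.03],[0,0,0]],[-1,[0,0,0],[0,0,0]],[-1,[0,0,0],[0,0,0]],[-1,[0,0,0],[0,0,0]]]' 40
python3 -m crank '[[-1,[0,0,0],[0,0,0]],[-1,[0,0,0],[0,0,0]],[-1,[0,0,0],[0,0,0]],[-1,[0,0,0],[0,0,0]],[-1,[0,0,0],[0,0,0]]]'
python3 - <<'E'
from h import *
plan(.6225,.2867,.034,163.4,1)
E
```

```text
clock: 12.1
position: [0.6241, 0.2896, 0.0388]
ee_rot: [0.143, 0.99, 0.0, 0.001]
ft_force: [-4.0, -8.1, 3.7]
grip_width: 0.513
clock: 12.6
position: [0.6241, 0.2896, 0.0387]
ee_rot: [0.143, 0.99, 0.0, 0.001]
ft_force: [-1.6, -0.8, 6.6]
grip_width: 0.458
now [0.6241 0.2896 0.0387] yaw 163.59 tilt [0.03 0.07] dyaw -0.19 w 0.458 F [-1.6 -0.8  6.6] t 12.60 j7 0.46
step 5.8 mm, 0.20 deg
0 [ 0.009 -0.041  0.059] [0.001 0.002 0.004]
```

```bash
python3 -m crank '[[-1,[0,0,-0.1],[0,0,0]],[-1,[0,0,-0.3],[0,0,0]],[-1,[0,0,-0.5],[0,0,0]],[-1,[0,0,-0.5],[0,0,0]],[-1,[0,0,-0.3],[0,0,0]]]'
python3 - <<'E'
from h import *
plan(.4897,-.0107,.18,180.9,10)
E
```

```text
clock: 13.1
position: [0.624, 0.2901, 0.1773]
ee_rot: [0.143, 0.99, 0.001, 0.001]
ft_force: [0.1, 0.2, -1.6]
grip_width: 0.462
now [0.624  0.2901 0.1773] yaw 163.61 tilt [0.11 0.13] dyaw 17.29 w 0.462 F [ 0.1  0.2 -1.6] t 13.10 j7 0.52
step 32.9 mm, 1.73 deg
0 [ 0.055 -0.408 -0.004] [ 0.     0.    -0.038]
1 [ 0.067 -0.406 -0.004] [ 0.     0.    -0.038]
2 [ 0.079 -0.404 -0.004] [ 0.     0.    -0.038]
3 [ 0.092 -0.401 -0.004] [ 0.     0.    -0.038]
4 [ 0.104 -0.398 -0.004] [ 0.     0.    -0.038]
5 [ 0.116 -0.395 -0.004] [ 0.     0.    -0.038]
6 [ 0.128 -0.392 -0.004] [ 0.     0.    -0.038]
7 [ 0.139 -0.387 -0.004] [ 0.     0.    -0.038]
8 [ 0.151 -0.383 -0.004] [ 0.     0.    -0.038]
9 [ 0.162 -0.378 -0.003] [ 0.     0.    -0.038]
```

```bash
python3 -m crank '[[-1,[0.03,-0.2,0],[0,0,-0.038]],[-1,[0.07,-0.4,0],[0,0,-0.038]],[-1,[0.08,-0.4,0],[0,0,-0.038]],[-1,[0.09,-0.4,0],[0,0,-0.038]],[-1,[0.1,-0.4,0],[0,0,-0.038]]]'
python3 -m crank '[[-1,[0.12,-0.4,0],[0,0,-0.038]],[-1,[0.13,-0.4,0],[0,0,-0.038]],[-1,[0.14,-0.39,0],[0,0,-0.038]],[-1,[0.15,-0.38,0],[0,0,-0.038]],[-1,[0.16,-0.3,0],[0,0,-0.038]]]'
python3 -m crank '[[-1,[0.1,-0.2,0],[0,0,0]],[-1,[0,0,0],[0,0,0]],[-1,[0,0,0],[0,0,0]],[-1,[0,0,0],[0,0,0]],[-1,[0,0,0],[0,0,0]]]'
python3 - <<'E'
from h import *
plan(.4897,-.0107,.18,180.9,3)
cv2.imwrite("pics/w6.png",manip.camera("wrist"))
E
```

```text
clock: 13.6
position: [0.5623, 0.1542, 0.1736]
ee_rot: [0.068, 0.998, -0.0, -0.0]
ft_force: [1.1, -0.0, -1.9]
grip_width: 0.464
clock: 14.1
position: [0.4945, 0.0086, 0.1737]
ee_rot: [-0.006, 1.0, -0.0, -0.0]
ft_force: [0.4, -0.7, -1.9]
grip_width: 0.46
clock: 14.6
position: [0.4878, -0.0045, 0.1737]
ee_rot: [-0.007, 1.0, 0.0, 0.0]
ft_force: [0.1, 0.5, -2.2]
grip_width: 0.458
now [ 0.4878 -0.0045  0.1737] yaw -179.21 tilt [0.03 0.01] dyaw 0.11 w 0.458 F [ 0.1  0.5 -2.2] t 14.60 j7 1.38
step 3.0 mm, 0.04 deg
0 [-0.007 -0.026 -0.026] [ 0.     0.    -0.001]
1 [-0.007 -0.026 -0.026] [ 0.     0.    -0.001]
2 [-0.007 -0.026 -0.026] [ 0.     0.    -0.001]
```

View pics/w6.png

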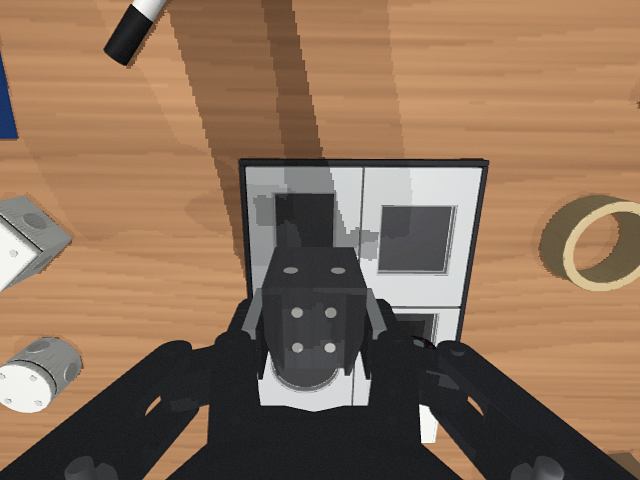

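```bash
python3 - <<'E'
from h import *
o=manip.get_obs();P=(o["position"],o["ee_rot"]);z=o["position"][2]
for p,h in[((275,193),.012),((336,193),.012),((363,240),.012),((278,247),z-.0387),((353,247),z-.0387),((380,206),.012),((457,206),.012),((449,273),.012),((378,272),.012)]: print(p,np.round(ray("wrist",p,h,P),4))
E
```

```text
(275, 193) [ 0.4605 -0.038   0.012 ]
(336, 193) [0.4598 0.0143 0.012 ]
(363, 240) [0.5019 0.04   0.012 ]
(278, 247) [ 0.4658 -0.023   0.135 ]
(353, 247) [0.4653 0.0153 0.135 ]
(380, 206) [0.4706 0.0529 0.012 ]
(457, 206) [0.4697 0.1197 0.012 ]
(449, 273) [0.533  0.1216 0.012 ]
(378, 272) [0.5329 0.0557 0.012 ]
```

```bash
python3 -m crank '[[-1,[-0.01,-0.04,0.1],[0,0,0]],[-1,[-0.01,-0.045,0.3],[0,0,0]],[-1,[0,0,0.4],[0,0,0]],[-1,[0,0,0.4],[0,0,0]],[-1,[0,0,0.15],[0,0,0]]]'
python3 -m crank '[[-1,[0,0,0.03],[0,0,0]],[-1,[0,0,0],[0,0,0]],[-1,[0,0,0],[0,0,0]],[-1,[0,0,0],[0,0,0]],[-1,[0,0,0],[0,0,0]]]'
python3 - <<'E'
from h import *
plan(.4895,-.0115,.0437,180.9,1)
cv2.imwrite("pics/scene3.png",manip.camera("scene"))
crop("pics/scene3.png","pics/c11.png",285,230,415,340,6)
cv2.imwrite("pics/side3.png",manip.camera("side"))
crop("pics/side3.png","pics/c12.png",200,215,340,305,5)
E
```

```text
clock: 15.15
position: [0.4874, -0.0124, 0.0625]
ee_rot: [-0.006, 1.0, 0.0, -0.002]
ft_force: [-0.3, 0.4, -2.5]
grip_width: 0.461
clock: 15.65
position: [0.4898, -0.0126, 0.0641]
ee_rot: [-0.006, 1.0, -0.0, 0.001]
ft_force: [0.4, -0.2, -2.5]
grip_width: 0.459
now [ 0.4898 -0.0126  0.0641] yaw -179.32 tilt [-0.04  0.08] dyaw 0.22 w 0.459 F [ 0.4 -0.2 -2.5] t 15.65 j7 1.26
step 20.4 mm, 0.24 deg
0 [0.004 0.014 0.255] [-0.001  0.002 -0.005]
```

View pics/c11.png

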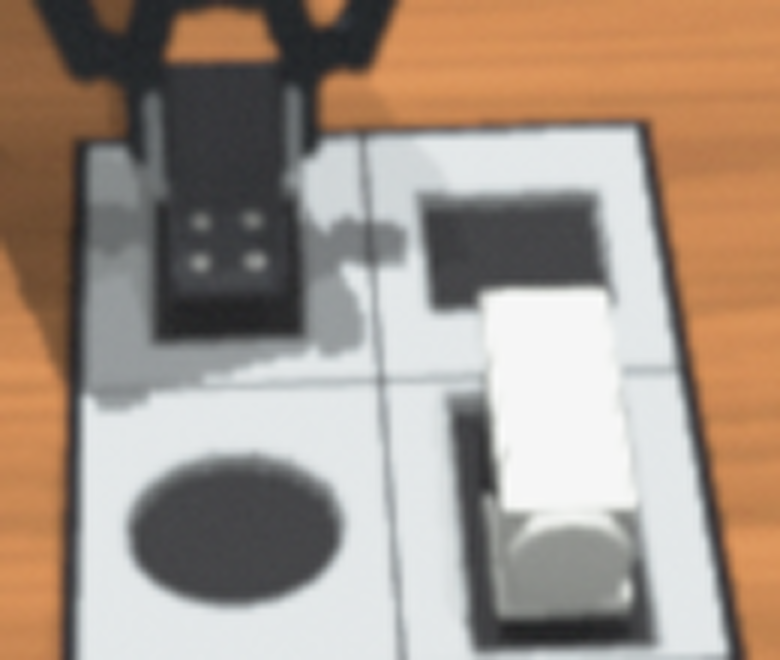

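View pics/c12.png

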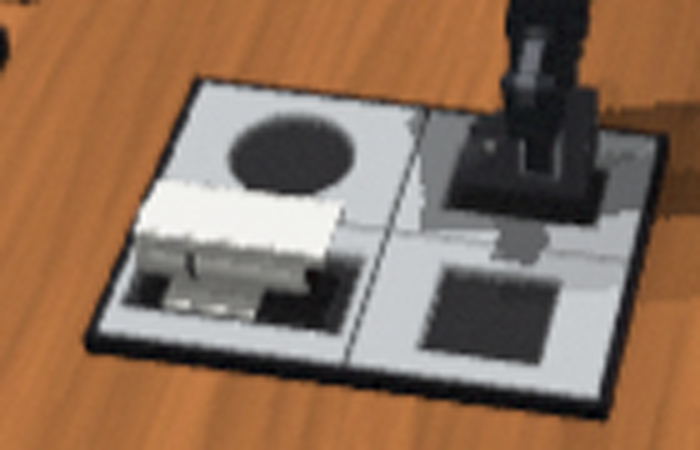

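Both crops show the bracket centred over its pocket and the camera standing upright in its own. Lowering.

```bash
python3 -m crank '[[-1,[0,0.01,0.1],[0,0,0]],[-1,[0,0,0.08],[0,0,0]],[-1,[0,0,0.03],[0,0,0]],[-1,[0,0,0],[0,0,0]],[-1,[0,0,0],[0,0,0]]]'
python3 -m crank '[[-1,[0,0,0.01],[0,0,0]],[-1,[0,0,0.01],[0,0,0]],[-1,[0,0,0],[0,0,0]],[-1,[0,0,0],[0,0,0]],[-1,[0,0,0],[0,0,0]]]'
```

```text
clock: 16.25
position: [0.4893, -0.0116, 0.0464]
ee_rot: [-0.006, 1.0, 0.0, -0.0]
ft_force: [-1.3, 0.6, -2.7]
grip_width: 0.458
clock: 16.75
position: [0.4893, -0.0117, 0.045]
ee_rot: [-0.006, 1.0, -0.0, 0.0]
ft_force: [0.4, 0.1, -2.5]
grip_width: 0.462
```

```bash
python3 -m crank '[[-1,[0,0,0.008],[0,0,0]],[-1,[0,0,0.008],[0,0,0]],[-1,[0,0,0],[0,0,0]],[-1,[0,0,0],[0,0,0]],[-1,[0,0,0],[0,0,0]]]'
python3 -m crank '[[-1,[0,0,0.006],[0,0,0]],[-1,[0,0,0],[0,0,0]],[-1,[0,0,0],[0,0,0]],[-1,[0,0,0],[0,0,0]],[-1,[0,0,0],[0,0,0]]]'
```

```text
clock: 17.25
position: [0.4893, -0.0117, 0.0437]
ee_rot: [-0.006, 1.0, -0.0, 0.0]
ft_force: [-1.1, -1.2, -0.3]
grip_width: 0.461
clock: 17.75
position: [0.4893, -0.0117, 0.0436]
ee_rot: [-0.006, 1.0, -0.0, -0.0]
ft_force: [-4.5, -0.8, 8.2]
grip_width: 0.455
```

Contact at z 0.0436, as predicted. Releasing, lifting, and heading for the round box.

```bash
python3 -m crank '[[0.15,[0,0,0],[0,0,0]],[0.3,[0,0,0],[0,0,0]],[0.5,[0,0,0],[0,0,0]],[0.5,[0,0,0],[0,0,0]],[0.5,[0,0,0],[0,0,0]]]'
python3 -m crank '[[0.5,[0,0,-0.1],[0,0,0]],[0.7,[0,0,-0.3],[0,0,0]],[0.7,[0,0,-0.5],[0,0,0]],[1,[0,0,-0.5],[0,0,0]],[1,[0,0,-0.4],[0,0,0]]]'
python3 - <<'E'
from h import *
cv2.imwrite("pics/w7.png",manip.camera("wrist"))
plan(.639,-.274,.19,150,10)
E
```

```text
clock: 18.25
position: [0.4894, -0.0117, 0.0431]
ee_rot: [-0.006, 1.0, -0.0, 0.0]
ft_force: [-0.7, -0.3, 0.0]
grip_width: 0.749
clock: 18.75
position: [0.4896, -0.0112, 0.1899]
ee_rot: [-0.006, 1.0, -0.0, 0.001]
ft_force: [0.7, -0.2, -0.1]
grip_width: 1.005
now [ 0.4918 -0.0109  0.1943] yaw -179.25 tilt [0.04 0.43] dyaw -30.75 w 1.001 F [3.6 0.9 5.1] t 18.80 j7 1.40
step 30.2 mm, 3.08 deg
0 [-0.18  -0.331  0.007] [0.    0.001 0.068]
1 [-0.197 -0.321  0.007] [0.    0.001 0.068]
2 [-0.214 -0.31   0.007] [0.    0.001 0.068]
3 [-0.23  -0.298  0.007] [0.    0.001 0.068]
4 [-0.246 -0.285  0.007] [0.    0.001 0.068]
5 [-0.261 -0.272  0.006] [0.    0.001 0.068]
6 [-0.275 -0.257  0.006] [0.    0.001 0.068]
7 [-0.289 -0.242  0.006] [0.    0.001 0.068]
8 [-0.301 -0.226  0.006] [0.    0.001 0.068]
9 [-0.313 -0.21   0.006] [0.    0.001 0.068]
```

View pics/w7.png

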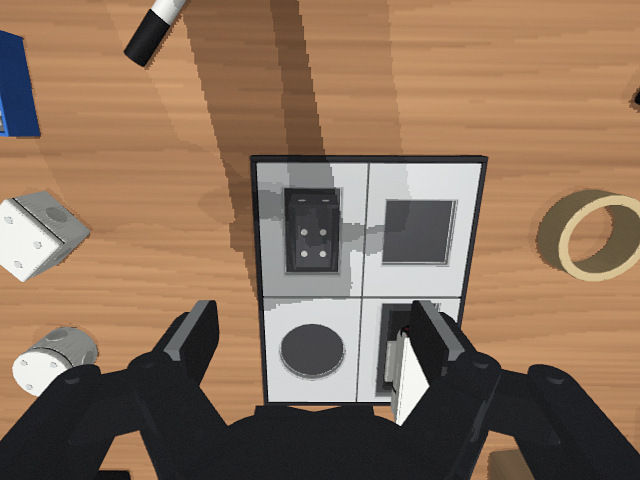

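The bracket is inside its pocket with margin on all sides. Translating to the round box without turning.

```bash
python3 -m crank '[[1,[-0.15,-0.25,0],[0,0,0]],[1,[-0.23,-0.41,0],[0,0,0]],[1,[-0.23,-0.41,0],[0,0,0]],[1,[-0.23,-0.41,0],[0,0,0]],[1,[-0.23,-0.41,0],[0,0,0]]]'
python3 -m crank '[[1,[-0.23,-0.41,0],[0,0,0]],[1,[-0.23,-0.41,0],[0,0,0]],[1,[-0.23,-0.41,0],[0,0,0]],[1,[-0.1,-0.17,0],[0,0,0]],[1,[0,0,0],[0,0,0]]]'
python3 - <<'E'
from h import *
plan(.639,-.274,.19,180.8,1)
o=manip.get_obs();P=(o["position"],o["ee_rot"])
im=manip.camera("wrist");cv2.imwrite("pics/w8.png",im)
g=im.copy();cv2.imwrite("pics/c13.png",cv2.resize(im[100:320,220:420],None,fx=3,fy=3))
E
```

```text
clock: 19.3
position: [0.5773, -0.1632, 0.1874]
ee_rot: [-0.006, 1.0, -0.0, 0.0]
ft_force: [0.6, -0.2, 0.1]
grip_width: 0.998
clock: 19.8
position: [0.6414, -0.2756, 0.1864]
ee_rot: [-0.004, 1.0, 0.0, -0.0]
ft_force: [-0.2, 0.9, 0.1]
grip_width: 0.996
now [ 0.6414 -0.2756  0.1864] yaw -179.49 tilt [ 0.01 -0.02] dyaw 0.29 w 0.996 F [-0.2  0.9  0.1] t 19.80 j7 1.69
step 4.6 mm, 0.29 deg
0 [ 0.03   0.02  -0.045] [ 0.    -0.    -0.006]
```

View pics/w8.png

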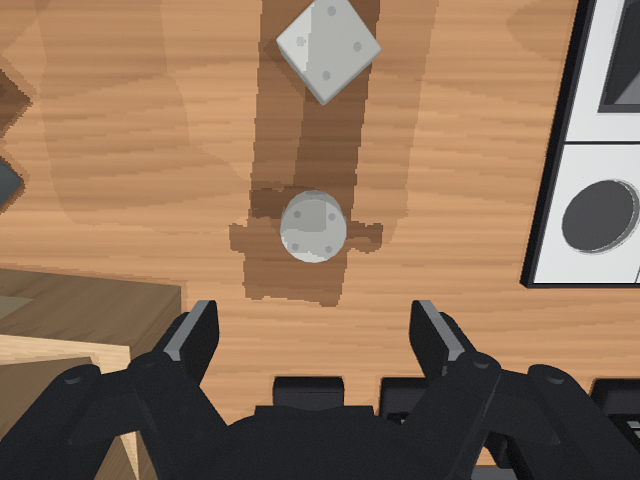

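```bash
python3 - <<'E'
from h import *
o=manip.get_obs();P=(o["position"],o["ee_rot"])
c=[ray("wrist",p,.044,P) for p in[(280,227),(346,227),(313,191),(313,263)]];print(np.round(c,4),[(c[0]+c[1])/2,(c[2]+c[3])/2])
for z in(0,.05,.08,.1,.12): print(z,np.round(ray("wrist",(187,290),z,P),3),np.round(ray("wrist",(130,348),z,P),3),np.round(ray("scene",(102,333),z),3),np.round(ray("side",(289,128),z),3),np.round(ray("side",(253,165),z),3))
E
```

```text
[[ 0.6386 -0.301   0.044 ]
 [ 0.638  -0.2464  0.044 ]
 [ 0.6084 -0.274   0.044 ]
 [ 0.6704 -0.2734  0.044 ]] [array([ 0.6383233 , -0.27370824,  0.044     ]), array([ 0.63940348, -0.27369876,  0.044     ])]
0 [ 0.72  -0.402  0.   ] [ 0.79  -0.472  0.   ] [ 0.649 -0.433  0.   ] [ 0.691 -0.658  0.   ] [ 0.757 -0.402  0.   ]
0.05 [ 0.694 -0.381  0.05 ] [ 0.753 -0.44   0.05 ] [ 0.699 -0.406  0.05 ] [ 0.671 -0.575  0.05 ] [ 0.734 -0.332  0.05 ]
0.08 [ 0.679 -0.369  0.08 ] [ 0.731 -0.421  0.08 ] [ 0.729 -0.39   0.08 ] [ 0.659 -0.526  0.08 ] [ 0.72 -0.29  0.08]
0.1 [ 0.669 -0.361  0.1  ] [ 0.716 -0.408  0.1  ] [ 0.749 -0.38   0.1  ] [ 0.651 -0.493  0.1  ] [ 0.71  -0.262  0.1  ]
0.12 [ 0.658 -0.352  0.12 ] [ 0.702 -0.395  0.12 ] [ 0.77  -0.369  0.12 ] [ 0.643 -0.46   0.12 ] [ 0.701 -0.234  0.12 ]
```

```bash
python3 -m crank '[[1,[0.03,0.024,0.3],[0,0,0]],[1,[0,0,0.5],[0,0,0]],[1,[0,0,0.5],[0,0,0]],[1,[0,0,0.4],[0,0,0]],[1,[0,0,0.1],[0,0,0]]]'
python3 - <<'E'
from h import *
plan(.639,-.2737,.033,180.8,2)
E
```

```text
clock: 20.35
position: [0.6365, -0.269, 0.0397]
ee_rot: [-0.007, 1.0, 0.001, -0.003]
ft_force: [-0.3, 0.9, -0.0]
grip_width: 1.0
now [ 0.6365 -0.269   0.0397] yaw -179.20 tilt [ 0.15 -0.29] dyaw 0.00 w 1.000 F [-0.3  0.9 -0. ] t 20.35 j7 1.63
step 4.3 mm, 0.17 deg
0 [-0.016 -0.029  0.042] [ 0.002 -0.003 -0.   ]
1 [-0.015 -0.029  0.042] [ 0.002 -0.003 -0.   ]
```

```bash
python3 -m crank '[[1,[0,0,0.06],[0,0,0]],[1,[0,0,0],[0,0,0]],[1,[0,0,0],[0,0,0]],[1,[0,0,0],[0,0,0]],[1,[0,0,0],[0,0,0]]]'
python3 - <<'E'
from h import *
plan(.639,-.2737,.033,180.8,1)
E
```

```text
clock: 20.85
position: [0.6394, -0.2713, 0.0395]
ee_rot: [-0.006, 1.0, -0.0, 0.001]
ft_force: [-0.2, -0.3, 0.5]
grip_width: 0.999
now [ 0.6394 -0.2713  0.0395] yaw -179.31 tilt [-0.04  0.08] dyaw 0.11 w 0.999 F [-0.2 -0.3  0.5] t 20.85 j7 1.63
step 6.9 mm, 0.14 deg
0 [ 0.005 -0.03   0.081] [-0.001  0.002 -0.002]
```

```bash
python3 -m crank '[[1,[0.005,-0.03,0.08],[0,0,0]],[1,[0,0,0],[0,0,0]],[-1,[0,0,0],[0,0,0]],[-1,[0,0,0],[0,0,0]],[-1,[0,0,0],[0,0,0]]]' 35
python3 -m crank '[[-1,[0,0,0],[0,0,0]],[-1,[0,0,0],[0,0,0]],[-1,[0,0,0],[0,0,0]],[-1,[0,0,0],[0,0,0]],[-1,[0,0,0],[0,0,0]]]'
python3 - <<'E'
from h import *
plan(.639,-.2737,.033,180.8,1)
E
```

```text
clock: 21.35
position: [0.6387, -0.2735, 0.0323]
ee_rot: [-0.006, 1.0, -0.0, 0.0]
ft_force: [1.3, -0.3, -0.7]
grip_width: 0.647
clock: 21.85
position: [0.6387, -0.2736, 0.0322]
ee_rot: [-0.006, 1.0, -0.0, 0.0]
ft_force: [0.2, 0.2, 4.5]
grip_width: 0.65
now [ 0.6387 -0.2736  0.0322] yaw -179.31 tilt [-0.01  0.03] dyaw 0.11 w 0.650 F [0.2 0.2 4.5] t 21.85 j7 1.63
step 0.9 mm, 0.11 deg
0 [-0.004 -0.001 -0.01 ] [-0.     0.001 -0.002]
```

```bash
python3 -m crank '[[-1,[0,0,-0.1],[0,0,0]],[-1,[0,0,-0.3],[0,0,0]],[-1,[0,0,-0.5],[0,0,0]],[-1,[0,0,-0.5],[0,0,0]],[-1,[0,0,-0.3],[0,0,0]]]'
python3 - <<'E'
from h import *
P=([.4898,-.0112,.191],[-.006,1,0,.001])
print([np.round(ray("wrist",p,.012,P),4) for p in[(280,351),(344,351),(312,324),(312,378)]])
P=([.6338,.0904,.1921],[-.009,1,0,.001])
print("w4",[np.round(ray("wrist",p,.012,P),4) for p in[(168,218),(243,218),(206,181),(206,254)]])
plan(.6365,-.009,.17,180.8,9)
E
```

```text
clock: 22.35
position: [0.6391, -0.2735, 0.1716]
ee_rot: [-0.006, 1.0, -0.0, 0.001]
ft_force: [-1.1, 0.2, -0.8]
grip_width: 0.643
[array([ 0.6361, -0.0453,  0.012 ]), array([0.6353, 0.0231, 0.012 ]), array([ 0.6025, -0.0115,  0.012 ]), array([ 0.671 , -0.0108,  0.012 ])]
w4 [array([ 0.6357, -0.0457,  0.012 ]), array([0.6345, 0.0244, 0.012 ]), array([ 0.6006, -0.0073,  0.012 ]), array([ 0.6711, -0.0132,  0.012 ])]
now [ 0.6391 -0.2735  0.1716] yaw -179.30 tilt [-0.06  0.15] dyaw 0.10 w 0.643 F [-1.1  0.2 -0.8] t 22.35 j7 1.68
step 29.4 mm, 0.02 deg
0 [-0.001  0.367  0.002] [-0.  0. -0.]
1 [-0.001  0.367  0.002] [-0.  0. -0.]
2 [-0.001  0.367  0.002] [-0.  0. -0.]
3 [-0.001  0.367  0.002] [-0.  0. -0.]
4 [-0.001  0.367  0.002] [-0.  0. -0.]
5 [-0.001  0.367  0.002] [-0.  0. -0.]
6 [-0.001  0.367  0.002] [-0.  0. -0.]
7 [-0.001  0.367  0.002] [-0.  0. -0.]
8 [-0.001  0.367  0.002] [-0.  0. -0.]
```

```bash
python3 -m crank '[[-1,[0,0.2,0],[0,0,0]],[-1,[0,0.4,0],[0,0,0]],[-1,[0,0.4,0],[0,0,0]],[-1,[0,0.4,0],[0,0,0]],[-1,[0,0.4,0],[0,0,0]]]'
python3 -m crank '[[-1,[0,0.4,0],[0,0,0]],[-1,[0,0.4,0],[0,0,0]],[-1,[0,0.4,0],[0,0,0]],[-1,[0,0.29,0],[0,0,0]],[-1,[0,0,0],[0,0,0]]]'
python3 - <<'E'
from h import *
plan(.636,-.0105,.0372,180.8,4)
E
```

```text
clock: 22.85
position: [0.6357, -0.1275, 0.1668]
ee_rot: [-0.006, 1.0, 0.0, -0.001]
ft_force: [0.4, -0.9, -0.9]
grip_width: 0.643
clock: 23.35
position: [0.634, -0.0046, 0.1673]
ee_rot: [-0.009, 1.0, 0.001, -0.001]
ft_force: [-0.3, 0.1, -0.0]
grip_width: 0.648
now [ 0.634  -0.0046  0.1673] yaw -178.92 tilt [ 0.12 -0.09] dyaw -0.28 w 0.648 F [-0.3  0.1 -0. ] t 23.35 j7 1.27
step 32.6 mm, 0.08 deg
0 [-0.007 -0.019  0.406] [ 0.001 -0.     0.002]
1 [-0.006 -0.019  0.406] [ 0.001 -0.     0.002]
2 [-0.006 -0.019  0.406] [ 0.001 -0.     0.002]
3 [-0.006 -0.019  0.406] [ 0.001 -0.     0.002]
```

```bash
python3 -m crank '[[-1,[-0.01,-0.05,0.2],[0,0,0]],[-1,[0,0,0.4],[0,0,0]],[-1,[0,0,0.4],[0,0,0]],[-1,[0,0,0.2],[0,0,0]],[-1,[0,0,0],[0,0,0]]]'
python3 -m crank '[[-1,[0,0,0.05],[0,0,0]],[-1,[0,0,0],[0,0,0]],[-1,[0,0,0],[0,0,0]],[-1,[0,0,0],[0,0,0]],[-1,[0,0,0],[0,0,0]]]'
python3 - <<'E'
from h import *
plan(.636,-.0105,.0372,180.8,1)
cv2.imwrite("pics/scene4.png",manip.camera("scene"))
crop("pics/scene4.png","pics/c14.png",285,240,415,350,6)
E
```

```text
clock: 23.85
position: [0.6342, -0.0157, 0.0685]
ee_rot: [-0.005, 1.0, -0.0, -0.003]
ft_force: [0.2, -0.5, -0.8]
grip_width: 0.648
clock: 24.35
position: [0.6365, -0.0144, 0.0686]
ee_rot: [-0.006, 1.0, -0.0, 0.0]
ft_force: [-0.6, 0.7, -0.9]
grip_width: 0.642
now [ 0.6365 -0.0144  0.0686] yaw -179.31 tilt [-0.01  0.05] dyaw 0.11 w 0.642 F [-0.6  0.7 -0.9] t 24.35 j7 1.23
step 31.6 mm, 0.12 deg
0 [0.005 0.048 0.392] [-0.     0.001 -0.002]
```

View pics/c14.png

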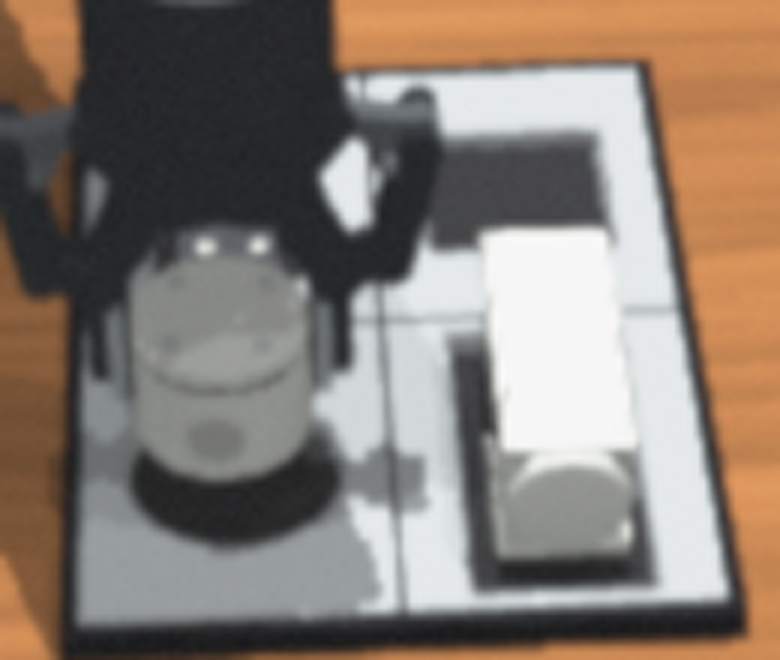

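The box is about 4 mm too far to −y, so I'll correct that and then lower.

```bash
python3 -m crank '[[-1,[0.005,0.05,0],[0,0,0]],[-1,[0,0,0.1],[0,0,0]],[-1,[0,0,0.1],[0,0,0]],[-1,[0,0,0],[0,0,0]],[-1,[0,0,0],[0,0,0]]]'
python3 -m crank '[[-1,[0,0,0.08],[0,0,0]],[-1,[0,0,0.06],[0,0,0]],[-1,[0,0,0.01],[0,0,0]],[-1,[0,0,0],[0,0,0]],[-1,[0,0,0],[0,0,0]]]'
python3 - <<'E'
from h import *
plan(.636,-.0105,.0372,180.8,1)
E
```

```text
clock: 24.9
position: [0.6354, -0.0104, 0.0514]
ee_rot: [-0.006, 1.0, 0.0, -0.0]
ft_force: [0.2, -0.7, -1.3]
grip_width: 0.644
clock: 25.4
position: [0.6358, -0.0103, 0.0401]
ee_rot: [-0.006, 1.0, -0.0, 0.0]
ft_force: [-0.5, 0.1, -0.9]
grip_width: 0.646
now [ 0.6358 -0.0103  0.0401] yaw -179.31 tilt [-0.    0.02] dyaw 0.11 w 0.646 F [-0.5  0.1 -0.9] t 25.40 j7 1.20
step 2.9 mm, 0.11 deg
0 [-0.002 -0.002  0.036] [-0.     0.    -0.002]
```

```bash
python3 -m crank '[[-1,[0,0,0.01],[0,0,0]],[-1,[0,0,0.01],[0,0,0]],[-1,[0,0,0.01],[0,0,0]],[-1,[0,0,0],[0,0,0]],[-1,[0,0,0],[0,0,0]]]'
python3 -m crank '[[-1,[0,0,0.006],[0,0,0]],[-1,[0,0,0],[0,0,0]],[-1,[0,0,0],[0,0,0]],[-1,[0,0,0],[0,0,0]],[-1,[0,0,0],[0,0,0]]]'
```

```text
clock: 25.9
position: [0.6357, -0.0104, 0.0376]
ee_rot: [-0.006, 1.0, -0.0, 0.0]
ft_force: [-0.1, -0.1, -1.8]
grip_width: 0.646
clock: 26.4
position: [0.6358, -0.0104, 0.0372]
ee_rot: [-0.006, 1.0, -0.0, 0.0]
ft_force: [-0.1, -1.1, 1.2]
grip_width: 0.648
```

Touching the floor lightly. Releasing, then moving to the adapter.

```bash
python3 -m crank '[[0.4,[0,0,0],[0,0,0]],[0.5,[0,0,0],[0,0,0]],[0.7,[0,0,0],[0,0,0]],[0.7,[0,0,0],[0,0,0]],[0.7,[0,0,0],[0,0,0]]]'
python3 -m crank '[[0.7,[0,0,-0.1],[0,0,0]],[0.8,[0,0,-0.3],[0,0,0]],[1,[0,0,-0.5],[0,0,0]],[1,[0,0,-0.5],[0,0,0]],[1,[0,0,-0.5],[0,0,0]]]'
python3 - <<'E'
from h import *
cv2.imwrite("pics/w9.png",manip.camera("wrist"))
plan(.369,.293,.2,161.5,11)
E
```

```text
clock: 26.9
position: [0.6357, -0.0103, 0.037]
ee_rot: [-0.006, 1.0, -0.0, 0.0]
ft_force: [-0.4, -0.2, 0.2]
grip_width: 0.847
clock: 27.4
position: [0.6355, -0.0102, 0.1913]
ee_rot: [-0.006, 1.0, 0.0, 0.0]
ft_force: [0.1, -0.0, 0.0]
grip_width: 0.999
now [ 0.6382 -0.0095  0.1987] yaw -179.29 tilt [0.08 0.52] dyaw -19.21 w 1.001 F [2.5 1.3 5. ] t 27.45 j7 1.28
step 36.8 mm, 1.75 deg
0 [ 0.302  0.348 -0.004] [0.    0.001 0.039]
1 [ 0.312  0.338 -0.004] [0.    0.001 0.039]
2 [ 0.322  0.329 -0.004] [0.    0.001 0.039]
3 [ 0.332  0.319 -0.004] [0.    0.001 0.039]
4 [ 0.342  0.308 -0.003] [0.    0.001 0.039]
5 [ 0.351  0.298 -0.003] [0.    0.001 0.039]
6 [ 0.36   0.287 -0.003] [0.    0.001 0.039]
7 [ 0.368  0.276 -0.003] [0.    0.001 0.039]
8 [ 0.377  0.264 -0.002] [0.    0.001 0.039]
9 [ 0.384  0.253 -0.002] [0.    0.001 0.039]
10 [ 0.392  0.241 -0.002] [0.    0.001 0.039]
```

View pics/w9.png

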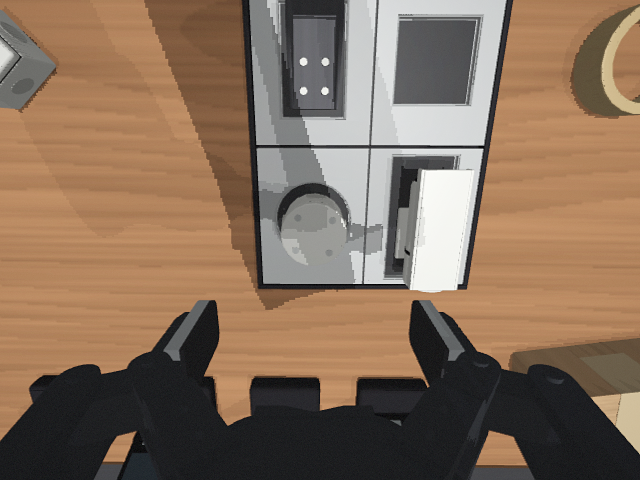

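The round box is in its pocket. Moving over the adapter.

```bash
python3 -m crank '[[1,[0.2,0.22,0],[0,0,0.04]],[1,[0.31,0.34,0],[0,0,0.04]],[1,[0.32,0.33,0],[0,0,0.04]],[1,[0.33,0.32,0],[0,0,0.04]],[1,[0.34,0.31,0],[0,0,0.04]]]'
python3 -m crank '[[1,[0.35,0.3,0],[0,0,0.04]],[1,[0.36,0.29,0],[0,0,0.04]],[1,[0.37,0.28,0],[0,0,0.04]],[1,[0.37,0.27,0],[0,0,0.04]],[1,[0.38,0.25,0],[0,0,0.04]]]'
python3 -m crank '[[1,[0.3,0.2,0],[0,0,0.03]],[1,[0,0,0],[0,0,0]],[1,[0,0,0],[0,0,0]],[1,[0,0,0],[0,0,0]],[1,[0,0,0],[0,0,0]]]'
python3 - <<'E'
from h import *
plan(.369,.293,.2,161.5,1)
cv2.imwrite("pics/w10.png",manip.camera("wrist"))
crop("pics/w10.png","pics/c15.png",240,140,390,260,5)
E
```

```text
clock: 27.95
position: [0.5215, 0.1189, 0.1895]
ee_rot: [0.073, 0.997, -0.0, 0.0]
ft_force: [-0.1, 0.1, -0.1]
grip_width: 1.001
clock: 28.45
position: [0.401, 0.258, 0.1895]
ee_rot: [0.151, 0.989, -0.0, 0.001]
ft_force: [0.6, 0.4, 0.1]
grip_width: 1.002
clock: 28.95
position: [0.3847, 0.2785, 0.189]
ee_rot: [0.163, 0.987, -0.0, 0.0]
ft_force: [-0.9, -0.1, 0.2]
grip_width: 1.003
now [0.3847 0.2785 0.189 ] yaw 161.25 tilt [-0.01  0.01] dyaw 0.25 w 1.003 F [-0.9 -0.1  0.2] t 28.95 j7 0.42
step 24.0 mm, 0.25 deg
0 [ 0.244  0.109 -0.137] [-0.     0.    -0.006]
```

View pics/w10.png

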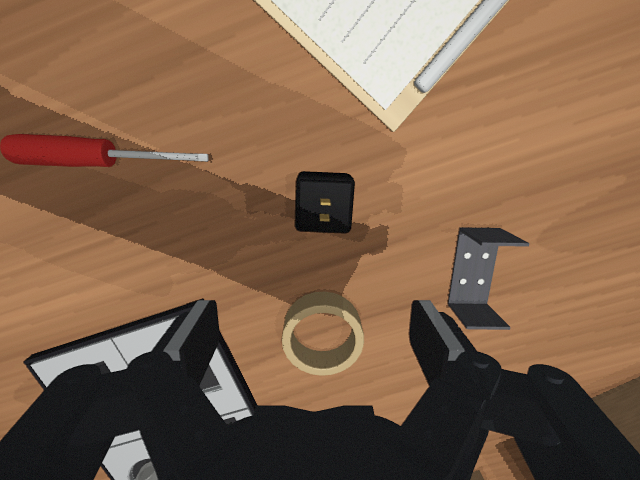

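View pics/c15.png

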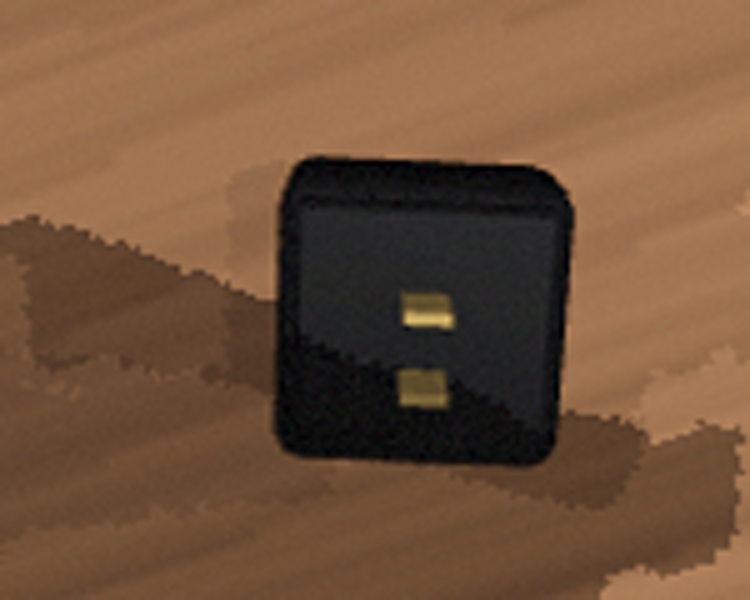

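```bash
python3 - <<'E'
from h import *
o=manip.get_obs();P=(o["position"],o["ee_rot"])
f=lambda p,z: ray("wrist",(240+(p[0]+.5)/5-.5,140+(p[1]+.5)/5-.5),z,P)[:2]
L,Rr=f((277,320),.034),f((565,330),.034);N,F=f((415,461),.034),f((432,161),0)
print(L,Rr,(L+Rr)/2,np.hypot(*(Rr-L)));print(N,F,(N+F)/2,np.hypot(*(F-N)))
for a,b,z in(((302,207),(556,219),.04),((310,457),(525,465),.034),((330,157),(530,167),0)):
    d=f(b,z)-f(a,z);print("yaw tool %.2f"%(np.degrees(np.arctan2(d[1],d[0]))+90), np.hypot(*d))
print("L side",[np.round(f(p,.034),4) for p in((283,210),(275,430),(573,215),(558,435))])
print("blades",f((425,300),.056),f((423,372),.056))
E
```

```text
[0.36066839 0.27033696] [0.37796846 0.31595858] [0.36931843 0.29314777] 0.04879165006892117
[0.39182241 0.2846244 ] [0.34801732 0.30329102] [0.36991987 0.29395771] 0.04761647749689181
yaw tool 158.56 0.041245218457166374
yaw tool 159.03 0.03739531609475101
yaw tool 158.43 0.03694950586232686
L side [array([0.3435, 0.2775]), array([0.3787, 0.2635]), array([0.3598, 0.3228]), array([0.3953, 0.3095])]
blades [0.36104306 0.29583565] [0.37183324 0.29196452]
```

```bash
python3 - <<'E'
from h import *
plan(.3696,.2936,.1,158.7,1)
E
python3 -m crank '[[1,[0.23,0.12,0.2],[0,0,0.03]],[1,[0,0,0.4],[0,0,0.027]],[1,[0,0,0.45],[0,0,0]],[1,[0,0,0.1],[0,0,0]],[1,[0,0,0],[0,0,0]]]'
python3 -m crank '[[1,[0,0,0.1],[0,0,0]],[1,[0,0,0],[0,0,0]],[1,[0,0,0],[0,0,0]],[1,[0,0,0],[0,0,0]],[1,[0,0,0],[0,0,0]]]'
python3 - <<'E'
from h import *
plan(.3696,.2936,.032,158.7,1)
cv2.imwrite("pics/w11.png",manip.camera("wrist"))
E
```

```text
now [0.3846 0.2785 0.189 ] yaw 161.25 tilt [-0.01  0.  ] dyaw -2.55 w 1.004 F [ 0.3 -0.5 -1. ] t 29.00 j7 0.42
step 91.5 mm, 2.55 deg
0 [0.238 0.118 1.112] [-0.     0.     0.057]
clock: 29.5
position: [0.3692, 0.2938, 0.0965]
ee_rot: [0.184, 0.983, -0.001, -0.001]
ft_force: [0.8, -0.0, 0.8]
grip_width: 1.0
clock: 30.0
position: [0.3699, 0.2944, 0.0895]
ee_rot: [0.184, 0.983, 0.0, 0.0]
ft_force: [0.5, -0.7, 0.8]
grip_width: 0.997
now [0.3699 0.2944 0.0895] yaw 158.77 tilt [0.03 0.04] dyaw -0.07 w 0.997 F [ 0.5 -0.7  0.8] t 30.00 j7 0.19
step 57.5 mm, 0.08 deg
0 [-0.    -0.011  0.719] [0.001 0.001 0.002]
```

View pics/w11.png

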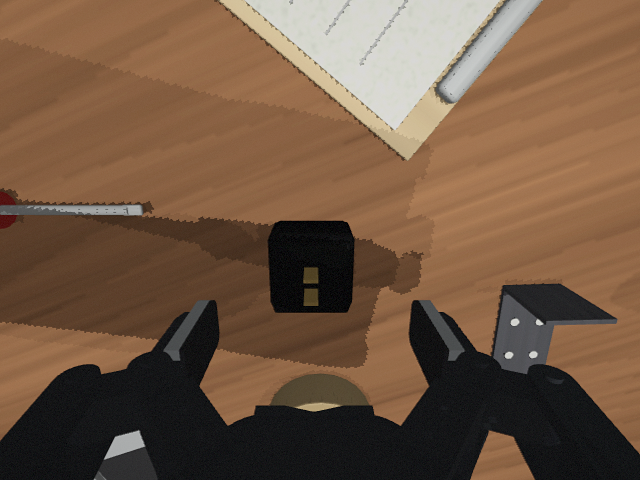

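```bash
python3 -m crank '[[1,[0,-0.01,0.25],[0,0,0]],[1,[0,0,0.3],[0,0,0]],[1,[0,0,0.12],[0,0,0]],[1,[0,0,0],[0,0,0]],[1,[0,0,0],[0,0,0]]]'
python3 - <<'E'
from h import *
plan(.3696,.2936,.032,158.7,1)
E
```

```text
clock: 30.55
position: [0.3695, 0.294, 0.0361]
ee_rot: [0.184, 0.983, 0.0, 0.0]
ft_force: [-0.2, -0.3, 0.4]
grip_width: 0.998
now [0.3695 0.294  0.0361] yaw 158.80 tilt [0.03 0.01] dyaw -0.10 w 0.998 F [-0.2 -0.3  0.4] t 30.55 j7 0.11
step 4.1 mm, 0.10 deg
0 [-0.003 -0.003  0.051] [0.001 0.    0.002]
```

```bash
python3 -m crank '[[1,[0,0,0.05],[0,0,0]],[1,[0,0,0],[0,0,0]],[-1,[0,0,0],[0,0,0]],[-1,[0,0,0],[0,0,0]],[-1,[0,0,0],[0,0,0]]]' 40
python3 -m crank '[[-1,[0,0,0],[0,0,0]],[-1,[0,0,0],[0,0,0]],[-1,[0,0,0],[0,0,0]],[-1,[0,0,0],[0,0,0]],[-1,[0,0,0],[0,0,0]]]'
python3 - <<'E'
from h import *
plan(.3696,.2936,.032,158.7,1)
E
```

```text
clock: 31.05
position: [0.3696, 0.2937, 0.0318]
ee_rot: [0.184, 0.983, 0.0, 0.0]
ft_force: [0.3, 0.9, -0.6]
grip_width: 0.574
clock: 31.55
position: [0.3695, 0.2937, 0.0318]
ee_rot: [0.184, 0.983, 0.0, 0.0]
ft_force: [-1.1, -1.8, 5.6]
grip_width: 0.579
now [0.3695 0.2937 0.0318] yaw 158.78 tilt [0.01 0.03] dyaw -0.08 w 0.579 F [-1.1 -1.8  5.6] t 31.55 j7 0.11
step 0.2 mm, 0.08 deg
0 [-0.001 -0.001 -0.003] [0.    0.001 0.002]
```

```bash
python3 -m crank '[[-1,[0,0,-0.1],[0,0,0]],[-1,[0,0,-0.3],[0,0,0]],[-1,[0,0,-0.5],[0,0,0]],[-1,[0,0,-0.5],[0,0,0]],[-1,[0,0,-0.3],[0,0,0]]]'
python3 - <<'E'
from h import *
plan(.5025,.0893,.17,180.9,8)
E
```

```text
clock: 32.05
position: [0.3694, 0.2943, 0.1703]
ee_rot: [0.184, 0.983, 0.001, 0.001]
ft_force: [-0.0, -1.0, -1.6]
grip_width: 0.575
now [0.3694 0.2943 0.1703] yaw 158.82 tilt [0.08 0.1 ] dyaw 22.08 w 0.575 F [-0.  -1.  -1.6] t 32.05 j7 0.31
step 30.5 mm, 2.76 deg
0 [-0.31  -0.224  0.001] [ 0.     0.    -0.061]
1 [-0.298 -0.238  0.   ] [ 0.     0.    -0.061]
2 [-0.287 -0.252  0.   ] [ 0.     0.    -0.061]
3 [-0.274 -0.266  0.   ] [ 0.     0.    -0.061]
4 [-0.261 -0.279  0.   ] [ 0.     0.    -0.061]
5 [-0.247 -0.291  0.   ] [ 0.     0.    -0.061]
6 [-0.233 -0.302  0.   ] [ 0.     0.    -0.061]
7 [-0.218 -0.313  0.   ] [ 0.     0.    -0.061]
```

```bash
python3 -m crank '[[-1,[-0.2,-0.15,0],[0,0,-0.05]],[-1,[-0.3,-0.23,0],[0,0,-0.06]],[-1,[-0.29,-0.25,0],[0,0,-0.06]],[-1,[-0.28,-0.26,0],[0,0,-0.06]],[-1,[-0.27,-0.27,0],[0,0,-0.06]]]'
python3 -m crank '[[-1,[-0.25,-0.29,0],[0,0,-0.06]],[-1,[-0.24,-0.3,0],[0,0,-0.06]],[-1,[-0.22,-0.31,0],[0,0,-0.06]],[-1,[-0.08,-0.1,0],[0,0,-0.02]],[-1,[0,0,0],[0,0,0]]]'
python3 -m crank '[[-1,[0,0,0.1],[0,0,0]],[-1,[0,0,0],[0,0,0]],[-1,[0,0,0],[0,0,0]],[-1,[0,0,0],[0,0,0]],[-1,[0,0,0],[0,0,0]]]'
python3 - <<'E'
from h import *
plan(.5025,.0893,.0368,180.9,4)
cv2.imwrite("pics/w12.png",manip.camera("wrist"))
E
```

```text
clock: 32.55
position: [0.4476, 0.1738, 0.1677]
ee_rot: [0.07, 0.998, -0.0, 0.0]
ft_force: [-0.2, 1.9, -0.6]
grip_width: 0.571
clock: 33.05
position: [0.5038, 0.0885, 0.1674]
ee_rot: [-0.006, 1.0, 0.0, -0.0]
ft_force: [0.3, 0.0, -1.4]
grip_width: 0.576
clock: 33.55
position: [0.5033, 0.0901, 0.1596]
ee_rot: [-0.008, 1.0, -0.0, 0.0]
ft_force: [0.2, -0.0, -1.7]
grip_width: 0.577
now [0.5033 0.0901 0.1596] yaw -179.14 tilt [-0.01  0.02] dyaw 0.04 w 0.577 F [ 0.2 -0.  -1.7] t 33.55 j7 1.14
step 30.7 mm, 0.01 deg
0 [ 0.003 -0.002  0.384] [-0.  0. -0.]
1 [ 0.003 -0.002  0.384] [-0.  0. -0.]
2 [ 0.003 -0.003  0.384] [-0.  0. -0.]
3 [ 0.003 -0.003  0.384] [-0.  0. -0.]
```

View pics/w12.png

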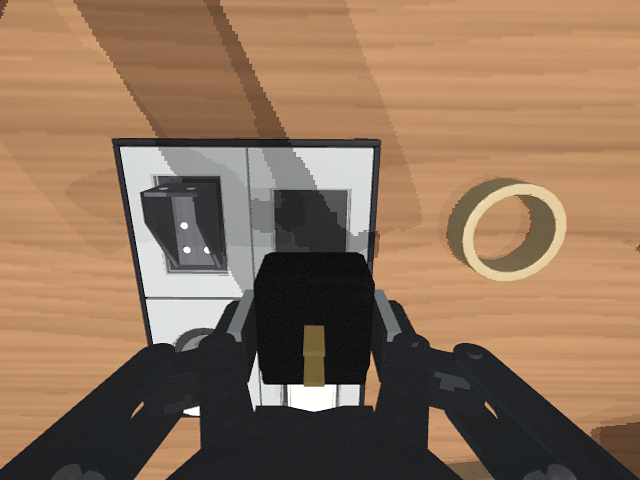

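```bash
python3 -m crank '[[-1,[0,0,0.2],[0,0,0]],[-1,[0,0,0.35],[0,0,0]],[-1,[0,0,0.35],[0,0,0]],[-1,[0,0,0.25],[0,0,0]],[-1,[0,0,0],[0,0,0]]]'
python3 -m crank '[[-1,[0,0,0.05],[0,0,0]],[-1,[0,0,0],[0,0,0]],[-1,[0,0,0],[0,0,0]],[-1,[0,0,0],[0,0,0]],[-1,[0,0,0],[0,0,0]]]'
python3 - <<'E'
from h import *
plan(.5025,.0893,.0368,180.9,1)
cv2.imwrite("pics/scene5.png",manip.camera("scene"))
crop("pics/scene5.png","pics/c16.png",285,230,415,340,6)
E
```

```text
clock: 34.1
position: [0.5011, 0.0894, 0.0641]
ee_rot: [-0.007, 1.0, -0.0, -0.003]
ft_force: [0.8, -0.6, -1.3]
grip_width: 0.577
clock: 34.6
position: [0.5037, 0.0897, 0.064]
ee_rot: [-0.007, 1.0, -0.0, 0.0]
ft_force: [-0.5, 0.1, -1.8]
grip_width: 0.579
now [0.5037 0.0897 0.064 ] yaw -179.18 tilt [-0.01  0.06] dyaw 0.08 w 0.579 F [-0.5  0.1 -1.8] t 34.60 j7 1.03
step 27.2 mm, 0.10 deg
0 [ 0.016 -0.004  0.339] [-0.     0.001 -0.002]
```

View pics/c16.png

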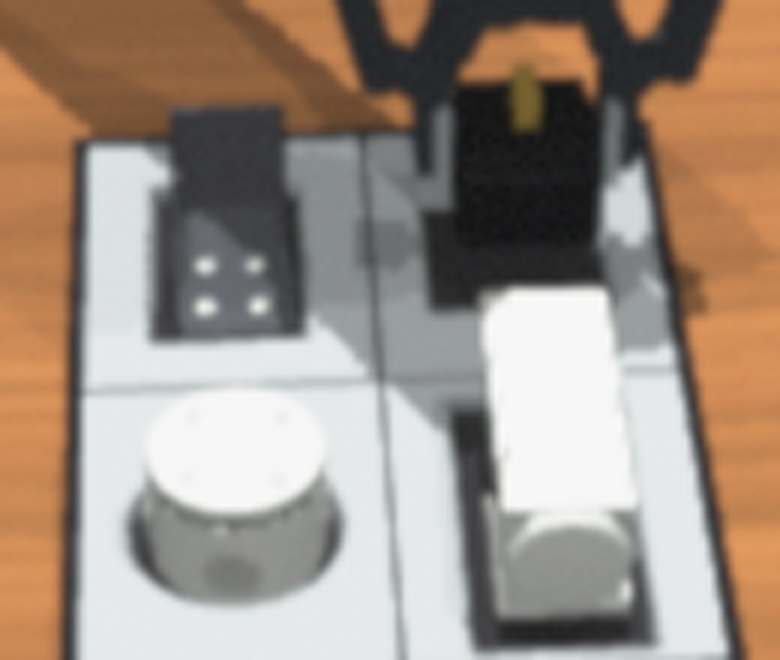

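The adapter is over the square pocket. Lowering.

```bash
python3 -m crank '[[-1,[0.015,0,0.1],[0,0,0]],[-1,[0,0,0.1],[0,0,0]],[-1,[0,0,0.07],[0,0,0]],[-1,[0,0,0.03],[0,0,0]],[-1,[0,0,0],[0,0,0]]]'
python3 -m crank '[[-1,[0,0,0.01],[0,0,0]],[-1,[0,0,0],[0,0,0]],[-1,[0,0,0],[0,0,0]],[-1,[0,0,0],[0,0,0]],[-1,[0,0,0],[0,0,0]]]'
```

```text
clock: 35.15
position: [0.5019, 0.0897, 0.0389]
ee_rot: [-0.007, 1.0, 0.0, -0.0]
ft_force: [0.0, 0.4, -2.2]
grip_width: 0.573
clock: 35.65
position: [0.5023, 0.0897, 0.0388]
ee_rot: [-0.007, 1.0, -0.0, 0.0]
ft_force: [0.0, -0.0, -1.9]
grip_width: 0.578
```

```bash
python3 -m crank '[[-1,[0,0,0.01],[0,0,0]],[-1,[0,0,0.006],[0,0,0]],[-1,[0,0,0],[0,0,0]],[-1,[0,0,0],[0,0,0]],[-1,[0,0,0],[0,0,0]]]'
python3 -m crank '[[-1,[0,0,0.008],[0,0,0]],[-1,[0,0,0],[0,0,0]],[-1,[0,0,0],[0,0,0]],[-1,[0,0,0],[0,0,0]],[-1,[0,0,0],[0,0,0]]]'
```

```text
clock: 36.15
position: [0.5022, 0.0897, 0.0374]
ee_rot: [-0.007, 1.0, -0.0, -0.0]
ft_force: [0.9, -0.7, -2.3]
grip_width: 0.576
clock: 36.65
position: [0.5022, 0.0897, 0.0368]
ee_rot: [-0.007, 1.0, -0.0, 0.0]
ft_force: [-0.7, 0.7, 2.2]
grip_width: 0.576
```

Contact at z 0.0368 (force rose from −2 to +2 N). Releasing and lifting clear.

```bash
python3 -m crank '[[0.3,[0,0,0],[0,0,0]],[0.4,[0,0,0],[0,0,0]],[0.6,[0,0,0],[0,0,0]],[0.6,[0,0,0],[0,0,0]],[0.6,[0,0,0],[0,0,0]]]'
python3 -m crank '[[0.6,[0,0,-0.1],[0,0,0]],[0.8,[0,0,-0.3],[0,0,0]],[1,[0,0,-0.5],[0,0,0]],[1,[0,0,-0.5],[0,0,0]],[1,[0,0,-0.5],[0,0,0]]]'
python3 -m crank '[[1,[0.4,0,-0.3],[0,0,0]],[1,[0.4,0,-0.2],[0,0,0]],[1,[0.1,0,0],[0,0,0]],[1,[0,0,0],[0,0,0]],[1,[0,0,0],[0,0,0]]]'
python3 - <<'E'
from h import *
print(manip.get_obs()["position"],manip.get_obs()["ft_force"])
for n in("scene","side","wrist"): cv2.imwrite(f"pics/{n}9.png",manip.camera(n))
crop("pics/scene9.png","pics/c17.png",285,230,415,350,6)
crop("pics/side9.png","pics/c18.png",200,215,345,305,5)
E
```

```text
clock: 37.15
position: [0.5022, 0.0897, 0.0367]
ee_rot: [-0.007, 1.0, -0.0, 0.0]
ft_force: [-0.1, -0.7, -0.9]
grip_width: 0.797
clock: 37.65
position: [0.5018, 0.09, 0.1908]
ee_rot: [-0.008, 1.0, 0.0, 0.0]
ft_force: [0.9, -0.6, -0.8]
grip_width: 0.998
clock: 38.15
position: [0.4306, 0.0883, 0.2286]
ee_rot: [-0.007, 1.0, -0.0, 0.0]
ft_force: [-0.5, 0.4, 0.1]
grip_width: 0.999
[0.43060139 0.08831202 0.22861455] [-0.53692784  0.43476336  0.06437095]
```

View pics/c17.png

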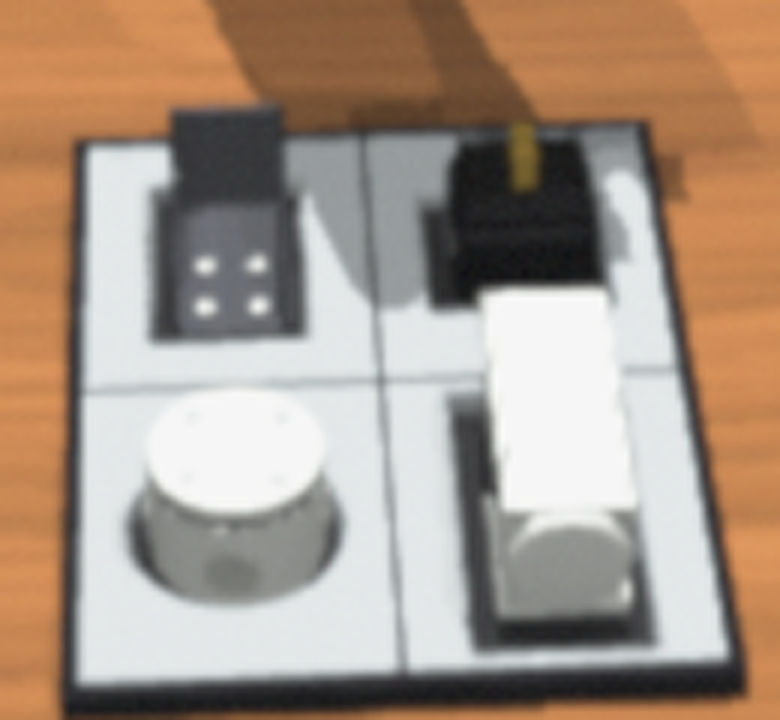

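View pics/c18.png

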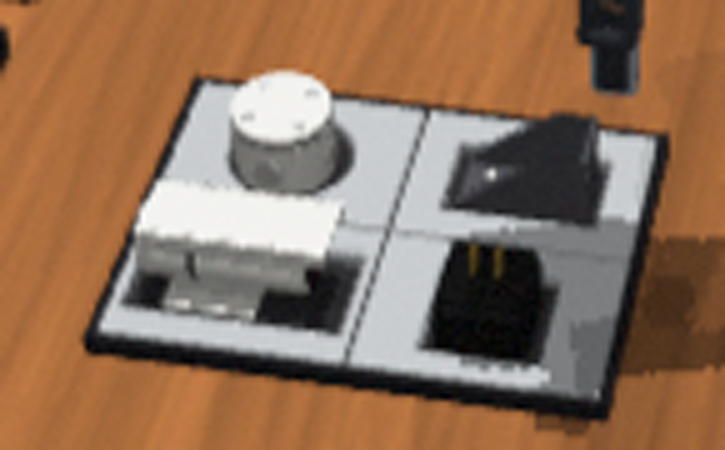

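View pics/side9.png

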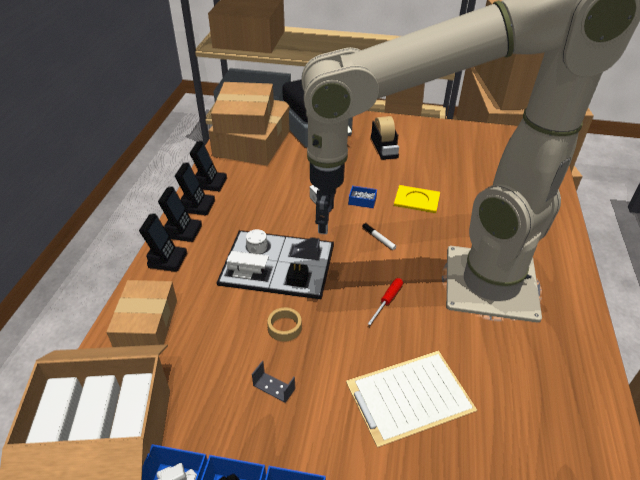

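```bash
python3 - <<'E'
from h import *
f=lambda n,p,z,o,s: ray(n,(o[0]+(p[0]+.5)/s-.5,o[1]+(p[1]+.5)/s-.5),z)[:2]
o=(285,230)
c=np.array([f("scene",p,.061,o,6) for p in((482,290),(608,287),(637,512),(502,515))]);print("cam",c.round(4).tolist(),c.mean(0))
c=np.array([f("side",p,.061,(200,215),5) for p in((155,181),(343,206),(325,243),(135,232))]);print("cam side",c.mean(0))
c=np.array([f("scene",p,.049,o,6) for p in((147,450),(326,450),(236,388),(236,514))]);print("round",c.mean(0))
c=np.array([f("scene",p,.051,o,6) for p in((172,107),(281,105))]);print("wall",c.mean(0)+[.036,0])
c=np.array([f("scene",p,.045,o,6) for p in((460,143),(582,141),(592,212),(458,212))]);print("adapter top",c.mean(0))
c=np.array([f("scene",p,.012,o,6) for p in((152,190),(300,190),(304,338),(150,341))]);print("br pocket",c.mean(0))
crop("pics/scene9.png","pics/c19.png",160,240,260,340,6)
E
```

```text
cam [[0.5821, 0.0711], [0.5824, 0.1118], [0.6864, 0.1109], [0.686, 0.0705]] [0.63421645 0.09106905]
cam side [0.63012095 0.09117753]
round [ 0.64102934 -0.0090818 ]
wall [ 0.5033997  -0.01078966]
adapter top [0.50417216 0.09028892]
br pocket [ 0.50597899 -0.01228199]
```

View pics/scene9.png

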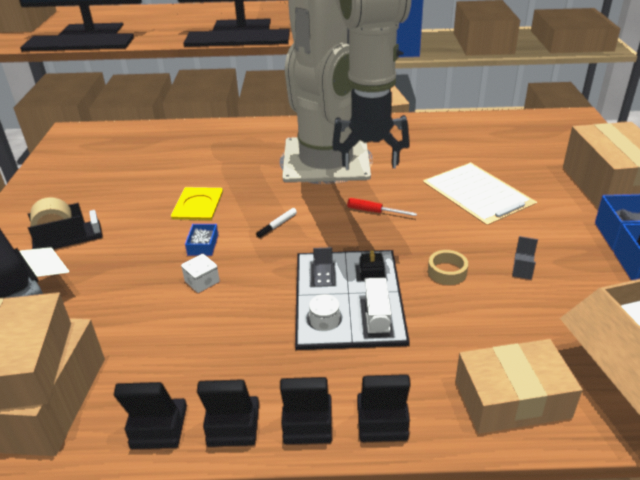

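View pics/wrist9.png

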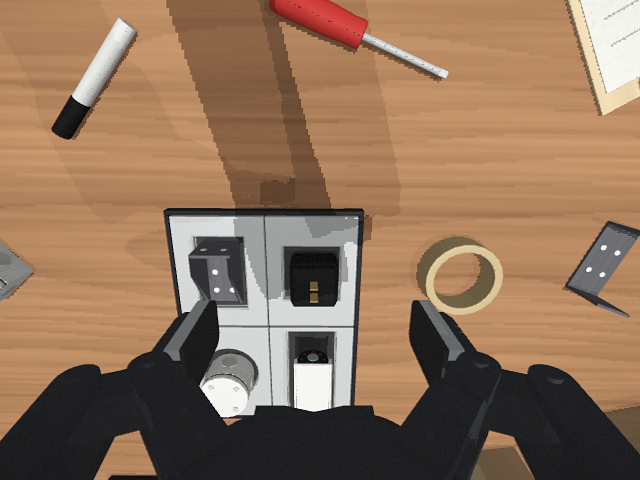

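All four parts stand upright in their matching pockets, within about 5 mm of centre. The U bracket and square box sit at the same pixels as at the start. Handing in.

```bash
python3 - <<'E'
from workcell import manip
print(manip.get_obs()["clock"],manip.hand_in())
E
```

```text
the job is handed in; nothing more can be done
38.3 None
```

I packed the bullet camera, the L bracket, the round junction box and the power adapter, in that order, each into its matching nest. I handed the job in at 38.3 s.

- **Set-down:** each part was lowered in small steps until the wrist force showed light contact, a rise of about 2 to 10 N. Contact came within 0.1 mm of the predicted height, 5 mm above the bench pose, so the parts should be resting on the pocket floors.
- **Final pictures:** all four parts stand upright inside their pockets. The U bracket and the square box have not moved, and the gripper was empty and clear of everything.
- **Small disagreements:**
  - The scene camera puts the round box about 5 mm further along x than where I released it (0.641 m against 0.636 m). The slack is 7 mm, it is visibly inside the pocket, and I take the difference to be reading error.
  - The two fixed cameras differ by about 4 mm on the camera's final x.

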